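# Zero the spacer comparator on its master, then gauge the juicer spacer

### The job

Check the juicer's green spacer on the bench comparator: stand the aluminium setting master (blue band) on the seat, slide the head up by its orange fin until the master is held against the anvil and the needle rests in the green zero band, and let go. Then, without shifting the zeroed head, take the master out and stand it back on the black rubber mat, and press the green spacer gently down between anvil and shoe until it stands flat on the seat, and let go. Use light forces, never run the needle to the end of its scale, and leave the bottle, cup and dish alone.

Things in the scene. Friction and masses are not known exactly. Their poses are not given: they have to be found in the camera images.
- gauge: Grey bench comparator, fixed to the counter; gauges along its y axis. Base plate 100 mm (x) by 250 mm (y), 12 mm thick, from y = -60 to +190 mm in its own frame; origin on the counter, under the seat's centre. Dark steel anvil at -y, blue sliding head with sprung shoe, dial and orange fin at +y.
- seat (a point): Centre of the top of the seat, a black cushioned plate 44 mm (x) by 38 mm (y) on the base plate, 16 mm above the counter; axes as the gauge's. The plate gives 1 mm per 6 N and stops after 4 mm. The 40 mm master stands centred here when against the anvil; the 38 mm spacer then stands at y = -1 mm.
- anvil (a point): Middle of the foot of the fixed anvil's upright face, which looks to the gauge's +y (20 mm from the seat's centre). The face is 26 mm wide in x, upright from 12 to 34 mm above the counter, then flares back 8 mm up to 54 mm high as a lead-in. It does not yield.
- shoe (a point): Middle of the foot of the shoe's upright face, 18 mm above the counter, looking at the anvil; 26 mm wide in x, upright to 38 mm above the counter, then flares back 12 mm up to about 64 mm as a lead-in. Yields up to 12 mm away from the anvil on a spring: 2.5 N at first, 4.3 N at zero (6 mm), 6.1 N at the end. Rides on the head.
- fin (a point): Top centre of the orange fin on the head, 94 mm above the counter; 12 mm thick along the gauge's y, 36 mm wide along x. Free 28 mm towards the dial housing (67 mm high over the counter, on the anvil's side) and behind, down to 30 mm above the counter. In the gauge's frame: x = 0, y = 167 mm minus the head's travel.
- head (a joint): Travel of the head towards the anvil (gauge -y), m: 0 fully back, 0.042 fully forward; starts between 0 and 0.015. Stays where it is put by friction, slips at about 10 N (14 N to push it on at zero). With the master held against the anvil, zero comes at about 0.030.
- needle (a joint): Red needle of the dial (53 mm across, facing up on the head, 67 mm above the counter), rad, clockwise seen from above as the shoe is pushed in: 0 with the shoe fully out (needle along the gauge's +x), 0.25 rad per mm of shoe travel, 3.0 at the end of the scale. The green zero band covers 1.5 +- 0.375 and lies towards the anvil.
- master: Aluminium setting master, an upright block 30 mm (x) by 40 mm (y) by 55 mm high with a blue band near the top, 0.2 kg, starting on the mat. Origin at the centre of its underside. Its 40 mm y length is what is gauged.
- spacer: Green plastic juicer spacer, an upright block 30 mm (x) by 38 mm (y) by 55 mm high with a brass ring on top, 0.09 kg, starting on the mat. Origin at the centre of its underside. Its 38 mm y length is what is gauged. The spring grips it hard enough that it will not drop to the seat by itself.
- mat: Fixed black rubber mat, 140 mm (x) by 190 mm (y), 4 mm thick; origin at the centre of its underside, on the counter. Master and spacer start on it, about 90 mm apart along its y.
- juice: Bystander: amber juice bottle, 80 mm across, 210 mm high; origin at the centre of its underside.
- cup: Bystander: clear cup, 84 mm across the rim, 100 mm high; origin at the centre of its underside.
- dish: Bystander: white dish, 90 mm across, 35 mm high; origin at the centre of its underside.
Mind the look-alikes: they are no part of the job. Several things have the shape of the spacer; the one meant has the colours described above.

How it is judged (in metres and radians):
On the way, in this order (a step that is already met when the one before it is completed fails the run):
1. the master stands on the seat of the comparator (z of master in the frame of seat between -0.003 and 0.003 m and x of master in the frame of seat between -0.01 and 0.01 m and y of master in the frame of seat between -0.004 and 0.012 m and angle between master's own z axis and vertical below 0.1 rad), for 0.2 s.
2. the comparator is zeroed: master against the anvil, needle in the green band (1.5 +- 0.375 rad), robot off (z of master in the frame of seat between -0.003 and 0.002 m and x of master in the frame of seat between -0.008 and 0.008 m and y of master in the frame of seat between -0.0025 and 0.0018 m and angle between master's own z axis and vertical below 0.08 rad and angle between the x axis of master and the x axis of gauge, either way round below 0.15 rad and value of joint needle between 1.125 and 1.875 rad and contact force between the fingers and anything else below 0.3 N), for 0.3 s.
At the end, for the whole second after the job is handed in: The spacer stands flat on the seat (within 2 mm in height, 8 mm of the centre across, upright and square within 0.15 rad), held by the shoe against the anvil (within 2.5 mm), the head is still where it was zeroed (travel 30 mm +- 2.5 mm), and the master stands upright on the mat; both at rest (z of spacer in the frame of seat between -0.003 and 0.002 m and x of spacer in the frame of seat between -0.008 and 0.008 m and y of spacer in the frame of seat between -0.0035 and 0.001 m and angle between each of spacer, master's own z axis and vertical below 0.08 rad and angle between the x axis of spacer and the x axis of gauge, either way round below 0.15 rad and value of joint head between 0.0275 and 0.0325 m and value of joint needle above 0.3 rad and x of master in the frame of mat between -0.07 and 0.07 m and y of master in the frame of mat between -0.095 and 0.095 m and z of master in the frame of mat between 0.001 and 0.006 m and linear speed of each of spacer, master below 0.01 m/s); the robot touches nothing.
It fails at once if the needle is run to the end of its scale (value of joint needle above 2.85 rad).
It fails at once if the master is pressed on the gauge with more than 40 N (contact force between master and gauge above 40 N).
It fails at once if the spacer is pressed on the gauge with more than 40 N (contact force between spacer and gauge above 40 N).
It fails at once if the bottle, cup or dish is moved by more than 30 mm or tipped (distance of any of juice, cup, dish from where it was at the start of the episode above 0.03 m or angle between any of juice, cup, dish's own z axis and vertical above 0.4 rad).
It also fails if it takes over 72 s, if anything falls off the work surface, if the arm or the gripper's body presses on something with over 40 N, if the wrist force passes 120 N, or if a joint passes its speed limit or range.

### The arm

A 6-joint arm with a two-finger parallel gripper is mounted at the origin on the work surface. World frame = base frame: x ahead of the robot, y to its left, z up, the work surface at z = 0. Lengths are in mm, angles in rad, forces in N, time in s.
With the tool pointing down it reaches from about 350 to 975 mm from the base axis. Payload 7.1 kg.
Tool frame: the origin (TCP) lies on the centre line of the jaws, within the pads' length; the fingertips stand 17 mm ahead of it and the grasp point (between the pads) lies 2 mm behind it; z points along the fingers, y is the direction in which the jaws open and shut (so a half turn about z gives the same grasp; the last joint's range is limited). The gripper opens to 88 mm and grips with 3 to 60 N. Pads are 20 mm wide; open, the fingers measure 115 mm over their backs; the gripper's body (75 mm by 178 mm) begins 61 mm behind the grasp point.
Start: joints at [1.179, 0.423, 1.63, -0, 1.089, -0.019], TCP at [227.608, 582.065, 239.675] pointing down, gripper open.
Joint ranges: [-3, 3], [-0.9, 2.11], [0.09, 2.58], [-1.31, 4.45], [0.11, 2.69], [-2.54, 2.54]. Speed limits (rad/s): [2.39, 2.39, 3.01, 3.14, 3.14, 3.14].

### API

Orientations are given as a rotation vector (axis times angle).
In Python, from workcell import ctrl, imaging, workorder gives the robot as it stands. The module is installed in compiled form; this text tells all that it offers.
- The arm moves only by the shell command python3 -m crank 'ROWS' [OPENING]. ROWS is JSON, a list of rows, each an object with "travel": the shift along the tool's x, y, z as a fraction of full scale, a list of three; "turn": the turn about the tool's z as a fraction of full scale. In form: [{"travel": [dx, dy, dz], "turn": turn}, ...]. A call has 1 to 20 rows; each row shifts and turns the pose as measured when the row begins, along the tool's axes as they then stand; what a row does not reach is not made up. Full scale, the value 1, is 5 cm for a shift and 0.1 rad for a turn. A row lasts 1/10 s, in which the tool goes at most 50 mm and 8.59 degrees, less where a joint would pass 70% of its speed; a pose out of reach is approached as far as the arm can. A call with a number of a shift or a turn outside -1 to 1 is refused whole. A call with a gripper value outside its range is refused whole. OPENING is the gripper command: -1 is shut, 1 is fully open, values between are in proportion, set as the call begins (- or left out, the last holds). The fingers move at their own pace and stop on an object; the grip force is fixed at half the most. Time passes only in rows, so rows that do not move let the fingers close. It gives the time, the measured TCP pose, the force and the opening at its end, in the units of the state.
- ctrl.get_obs(): the state, without advancing time (a new reading comes with each control period).
- imaging.get_image(name): name is "side" or "top" or "wrist"; returns the picture (384x512x3 uint8, blue, green, red); there is no depth.
- imaging.camera_info(name): a dict with "camera_matrix" (3x3 intrinsics, pixels), "rvec" (rotation vector, rad) and "tvec" (3), from world to camera coordinates, as OpenCV has them. Camera axes: x right, y down, z forward; pixel columns grow to the right and rows downward; lengths in mm; the calibration is good to about 2 mm. A picture is of the moment at which its call begins: read the wrist's pose just before it. camera_info takes no time and is no camera call; for the wrist camera it gives the pose at the moment of the call.
- workorder.close_job(): hands the job in, once; it reports no verdict.
The state is a dict: "t": time; "qpos": joint angles; "qvel": joint speeds; "joint_torque": joint torques, N m; "ee_pos": TCP position; "orientation": TCP orientation; "ft_force": force on the tool from outside, world axes, zero at the start; "moment": the same for the moment, N m; "width": finger opening in mm.
Only numpy, scipy, OpenCV 4.12 (cv2) and the standard library are available. Lean on these libraries where they do the work, as an engineer would, in place of code of your own. Each camera call takes 0.05 s, during which the arm holds its last target.

## Working session

There is one attempt and no reset: what is moved stays moved. The work goes in short steps, Python scripts to look and compute and a shell command to move; the robot and the scene stay as the last step left them, time stands still between calls to the robot, and variables do not carry over. Pictures are saved under pics/ and viewed, and the job is handed in when it is done.

```bash
mkdir -p pics
python3 - <<'E'
from workcell import ctrl, imaging
import cv2
o=ctrl.get_obs(); print(o)
for n in ("side","top","wrist"):
    c=imaging.camera_info(n); print(n,c)
    cv2.imwrite(f"pics/{n}0.png",imaging.get_image(n))
E
```

```text
{'t': 0.0, 'qpos': array([ 1.17901160e+00,  4.23832967e-01,  1.63067739e+00,  5.21187332e-06,
        1.08858892e+00, -1.89820288e-02]), 'qvel': array([-0.00011241, -0.00042442, -0.00158385,  0.00160112, -0.00038321,
        0.00062036]), 'joint_torque': array([ 8.38277192e-04, -5.44631302e+01, -2.73665947e+01,  6.43760199e-02,
        2.26516742e-02, -1.13534604e-04]), 'ee_pos': array([227.40678827, 581.60008183, 238.91154386]), 'orientation': array([-5.82157648e-01, -3.08686453e+00,  2.31515552e-03]), 'ft_force': array([0.24570746, 0.26461516, 0.54323224]), 'moment': array([-0.00462348, -0.00340614, -0.03230478]), 'width': 88.10945070555856}
side {'camera_matrix': array([[430.41866838,   0.        , 247.31123168],
       [  0.        , 430.41866838, 186.36727892],
       [  0.        ,   0.        ,   1.        ]]), 'rvec': array([ 2.25617198, -0.65504608,  0.28954296]), 'tvec': array([-495.90360563,  308.30857835,  994.89042614])}
top {'camera_matrix': array([[428.46885708,   0.        , 248.45465666],
       [  0.        , 428.46885708, 190.07230635],
       [  0.        ,   0.        ,   1.        ]]), 'rvec': array([ 2.15275891, -2.12940221,  0.18705617]), 'tvec': array([7.06488333e-02, 6.13896280e+02, 1.05126418e+03])}
wrist {'camera_matrix': array([[292.44788677,   0.        , 252.38902692],
       [  0.        , 292.44788677, 190.58333107],
       [  0.        ,   0.        ,   1.        ]]), 'rvec': array([-2.37261943, -1.62157922, -0.25366667]), 'tvec': array([-624.67341497,  -37.09372897,  392.03929209])}
```

View pics/top0.png

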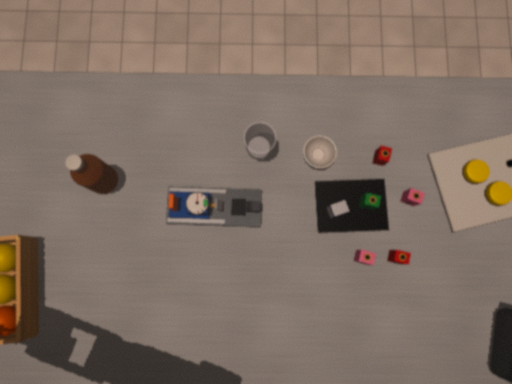

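View pics/side0.png

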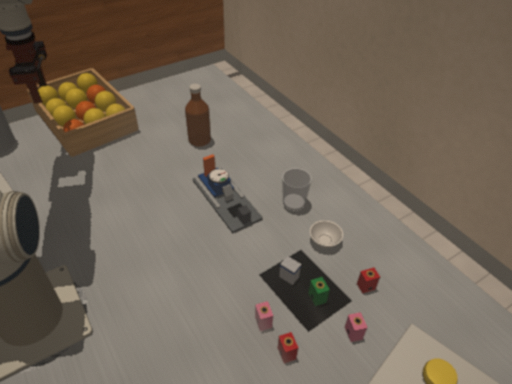

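View pics/wrist0.png

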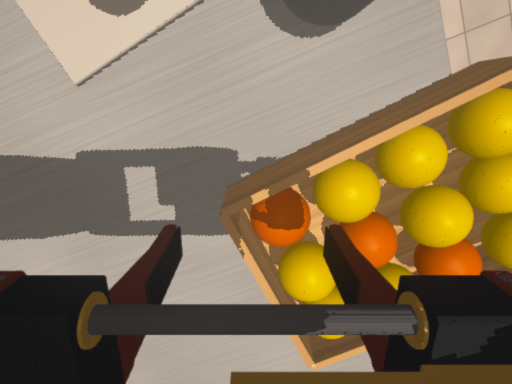

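```bash
cat > h.py <<'E'
import numpy as np, cv2
from workcell import ctrl, imaging
from scipy.spatial.transform import Rotation as Rn
def ray(n,px,info=None):
    c=info or imaging.camera_info(n); R,_=cv2.Rodrigues(np.array(c['rvec']))
    K=np.array(c['camera_matrix']); d=R.T@np.linalg.solve(K,np.array([px[0],px[1],1.]))
    return -R.T@np.array(c['tvec']).ravel(), d
def cast(n,px,z,info=None):
    o,d=ray(n,px,info); return o+d*(z-o[2])/d[2]
def proj(n,P,info=None):
    c=info or imaging.camera_info(n)
    return cv2.projectPoints(np.array(P,float).reshape(-1,1,3),np.array(c['rvec'],float),np.array(c['tvec'],float),np.array(c['camera_matrix']),None)[0].reshape(-1,2)
def tri(n1,p1,n2,p2,i1=None,i2=None):
    o1,d1=ray(n1,p1,i1);o2,d2=ray(n2,p2,i2)
    A=np.stack([d1,-d2],1); s=np.linalg.lstsq(A,o2-o1,rcond=None)[0]
    a=o1+s[0]*d1;b=o2+s[1]*d2; return (a+b)/2,np.linalg.norm(a-b)
def crop(img,x0,y0,x1,y1,name,k=None):
    c=img[y0:y1,x0:x1]; k=k or min(800/(x1-x0),600/(y1-y0))
    cv2.imwrite('pics/'+name,cv2.resize(c,None,fx=k,fy=k,interpolation=cv2.INTER_NEAREST))
def tool():
    o=ctrl.get_obs(); R=Rn.from_rotvec(o['orientation']).as_matrix(); return o,R
E
python3 - <<'E'
from h import *
t=cv2.imread('pics/top0.png'); s=cv2.imread('pics/side0.png')
crop(t,155,170,275,240,'tg.png',6.6); crop(t,300,140,440,270,'tm.png',4.6)
crop(s,180,140,310,240,'sg.png',6); crop(s,230,240,390,360,'sm.png',5)
for px in [(0,0),(512,0),(0,384),(512,384),(256,192)]: print(px,cast('top',px,0).round())
print(tool()[1].round(3))
E
```

```text
(0, 0) [1169.  727.    0.]
(512, 0) [1195. -759.    0.]
(0, 384) [126. 619.   0.]
(512, 384) [ 135. -663.    0.]
(256, 192) [617. -14.   0.]
[[-0.931  0.364 -0.   ]
 [ 0.364  0.931 -0.001]
 [ 0.    -0.001 -1.   ]]
```

View pics/tg.png

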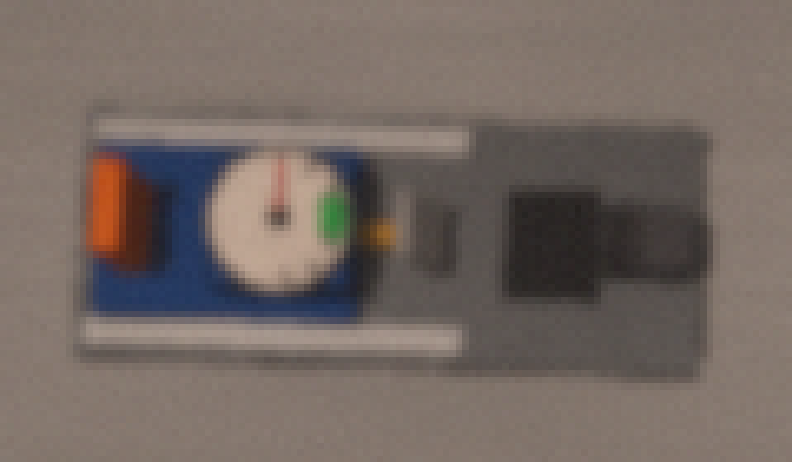

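View pics/tm.png

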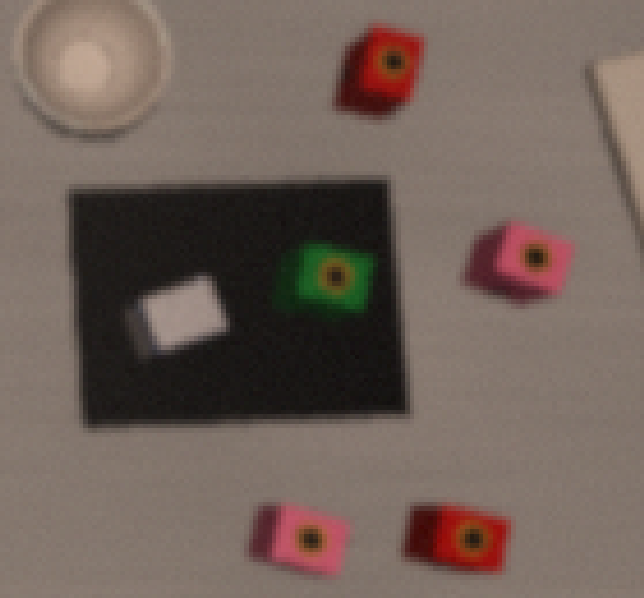

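View pics/sg.png

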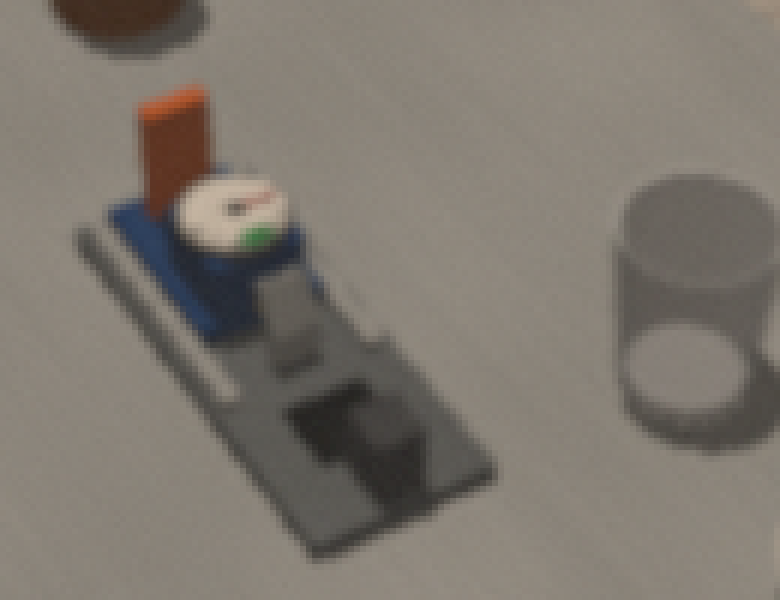

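View pics/sm.png

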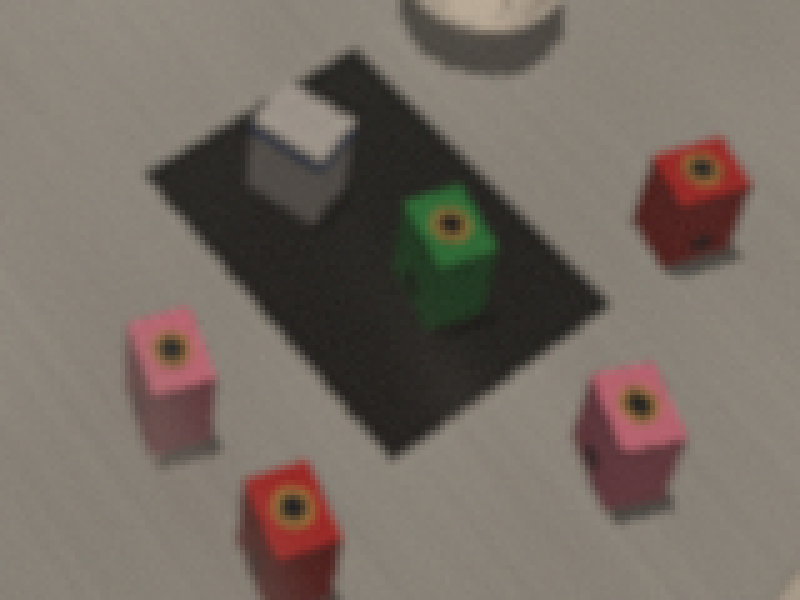

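Run:
```python
from h import *
q=[cast('top',(155+x/6.6,170+y/6.6),12)[:2] for x,y in [(90,105),(80,357),(705,380),(712,128)]]
print(np.round(q),[np.linalg.norm(q[i]-q[(i+1)%4]).round(1) for i in range(4)])
q=np.array(q); yd=(q[0]+q[1]-q[2]-q[3]); yd/=np.linalg.norm(yd); print('gy',yd, 'centre',q.mean(0),'seat',q.mean(0)-65*yd)
t=cv2.imread('pics/top0.png').astype(int); hsv=cv2.cvtColor(t.astype(np.uint8),cv2.COLOR_BGR2HSV)
def blob(mask,z,name):
    cs,_=cv2.findContours(mask.astype(np.uint8),cv2.RETR_EXTERNAL,cv2.CHAIN_APPROX_NONE)
    c=max(cs,key=cv2.contourArea); r=cv2.minAreaRect(c); b=cv2.boxPoints(r)
    p=np.array([cast('top',x,z)[:2] for x in b]); e=p[1]-p[0],p[2]-p[1]
    print(name,r[0],p.mean(0).round(1),[(np.linalg.norm(v).round(1),np.degrees(np.arctan2(v[1],v[0])).round(1)) for v in e])
roi=np.zeros(t.shape[:2],bool); roi[185:228,320:384]=1
blob((t.min(2)>110)&roi,59,'master top')
blob((t[:,:,1]>t[:,:,2]*1.5)&(t[:,:,1]>90)&roi,59,'spacer top')
roi[:]=0; roi[170:240,305:400]=1
m=(t.max(2)<60)&roi; blob(cv2.morphologyEx(m.astype(np.uint8),cv2.MORPH_CLOSE,np.ones((25,25))),4,'mat')
c=imaging.camera_info('wrist'); R,_=cv2.Rodrigues(c['rvec']); o,Rt=tool()
print('cam in tool',Rt.T@(-R.T@c['tvec']-o['ee_pos']), (Rt.T@R.T).round(3))
```

```text
[[629. 219.]
 [527. 219.]
 [521. -30.]
 [622. -32.]] [np.float64(101.6), np.float64(248.4), np.float64(101.6), np.float64(250.9)]
gy [0.0257269  0.99966901] centre [574.86123893  93.94152387] seat [573.18899019  28.96303832]
master top (339.4000549316406, 207.70001220703125) [ 569.8 -224.6] [(np.float64(38.3), np.float64(-71.0)), (np.float64(26.4), np.float64(-163.0))]
spacer top (368.0754699707031, 198.73587036132812) [ 593.7 -298.4] [(np.float64(22.9), np.float64(-17.6)), (np.float64(9.0), np.float64(-105.6))]
mat (351.3009338378906, 205.31900024414062) [ 584.1 -269.1] [(np.float64(189.6), np.float64(-86.5)), (np.float64(136.9), np.float64(-179.7))]
cam in tool [ 8.52128872e+01  1.40300517e-02 -1.45353673e+02] [[ 0.001 -0.952 -0.306]
 [ 1.     0.001  0.001]
 [-0.001 -0.306  0.952]]
```

```bash
python3 -m crank '[{"travel":[0,0,0],"turn":1},{"travel":[0,0,0],"turn":1},{"travel":[0,0,0],"turn":1},{"travel":[0,0,0],"turn":1},{"travel":[0,0,0],"turn":1},{"travel":[0,0,0],"turn":1},{"travel":[0,0,0],"turn":1},{"travel":[0,0,0],"turn":1},{"travel":[0,0,0],"turn":1},{"travel":[0,0,0],"turn":1},{"travel":[0,0,0],"turn":1},{"travel":[0,0,0],"turn":1},{"travel":[0,0,0],"turn":0.23},{"travel":[0,0,0],"turn":0}]' 1
cat >> h.py <<'E'
def st():
    o,R=tool(); print('t',round(o['t'],2),'pos',o['ee_pos'].round(1),'tx yaw deg',np.degrees(np.arctan2(R[1,0],R[0,0])).round(2),'tilt',R[:,2].round(4),'F',o['ft_force'].round(2),'w',round(o['width'],2)); return o,R
def to(p,yaw=None):
    o,R=tool(); d=R.T@(np.array(p,float)-o['ee_pos']); print('need tool mm',d.round(1),'units',(d/50).round(3))
    if yaw is not None:
        y=np.arctan2(R[1,0],R[0,0]); e=(y-np.radians(yaw)+np.pi)%(2*np.pi)-np.pi; print('turn units',(e/0.1).round(3))
E
python3 -c "
from h import *
st();to((575,100,240),88.5)"
```

```text
t: 1.55
ee_pos: [226.2, 578.7, 234.3]
orientation: [2.299, 2.135, -0.015]
ft_force: [-0.2, 0.0, -0.6]
width: 88.1
t 1.55 pos [226.2 578.7 234.3] tx yaw deg 85.77 tilt [-0.004  -0.0099 -0.9999] F [-0.18  0.02 -0.57] w 88.07
need tool mm [-451.8  383.1   -2.4] units [-9.035  7.662 -0.048]
turn units -0.476
```

```bash
python3 -m crank '[{"travel":[-0.75,0.64,0],"turn":-0.04},{"travel":[-0.75,0.64,0],"turn":-0.04},{"travel":[-0.75,0.64,0],"turn":-0.04},{"travel":[-0.75,0.64,0],"turn":-0.04},{"travel":[-0.75,0.64,0],"turn":-0.04},{"travel":[-0.75,0.64,0],"turn":-0.04},{"travel":[-0.75,0.64,0],"turn":-0.04},{"travel":[-0.75,0.64,0],"turn":-0.04},{"travel":[-0.75,0.64,0],"turn":-0.04},{"travel":[-0.75,0.64,0],"turn":-0.04},{"travel":[-0.75,0.64,0],"turn":-0.04},{"travel":[-0.75,0.64,0],"turn":-0.04}]'
python3 -c "
from h import *
st();to((575,100,240),88.5);print(imaging.camera_info('wrist'));cv2.imwrite('pics/w1.png',imaging.get_image('wrist'));st()"
```

```text
t: 2.75
ee_pos: [597.8, 111.4, 237.3]
orientation: [2.202, 2.237, -0.008]
ft_force: [-0.1, 0.8, 0.1]
width: 87.9
t 2.75 pos [597.8 111.4 237.3] tx yaw deg 90.9 tilt [-0.0014 -0.006  -1.    ] F [-0.13  0.76  0.08] w 87.93
need tool mm [-11.1 -22.9  -2.6] units [-0.222 -0.459 -0.052]
turn units 0.42
{'camera_matrix': array([[292.44788677,   0.        , 252.38902692],
       [  0.        , 292.44788677, 190.58333107],
       [  0.        ,   0.        ,   1.        ]]), 'rvec': array([-2.82516601e+00, -2.41351911e-02, -1.58025545e-03]), 'tvec': array([-598.82936801,   58.74246455,  422.30091822])}
t 2.8 pos [602.4 106.5 237.7] tx yaw deg 90.76 tilt [ 0.0028 -0.0082 -1.    ] F [ 3.46 -3.27  1.3 ] w 87.8
```

View pics/w1.png

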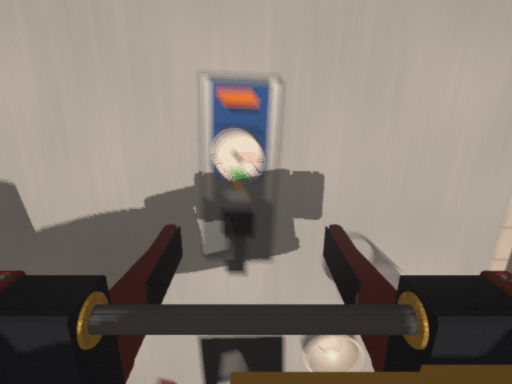

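```bash
python3 -m crank '[{"travel":[-0.1,-0.4,-0.04],"turn":0.4},{"travel":[0,0,0],"turn":0},{"travel":[0,0,0],"turn":0},{"travel":[0,0,0],"turn":0}]'
python3 -c "
from h import *
st();to((575,100,240),88.5);
import pickle
pickle.dump(imaging.camera_info('wrist'),open('w2.pkl','wb'));a=imaging.get_image('wrist');cv2.imwrite('pics/w2.png',a);crop(a,170,50,310,310,'w2c.png',3);st()"
```

```text
t: 3.2
ee_pos: [584.3, 98.7, 239.1]
orientation: [2.244, 2.187, -0.005]
ft_force: [-0.5, -0.8, -1.0]
width: 87.5
t 3.2 pos [584.3  98.7 239.1] tx yaw deg 88.52 tilt [ 0.0032 -0.008  -1.    ] F [-0.5  -0.76 -1.  ] w 87.54
need tool mm [ 1.1 -9.4 -0.9] units [ 0.021 -0.187 -0.019]
turn units 0.004
t 3.25 pos [584.4  98.9 239.2] tx yaw deg 88.53 tilt [ 0.0034 -0.008  -1.    ] F [0.92 0.65 0.2 ] w 87.97
```

View pics/w2c.png

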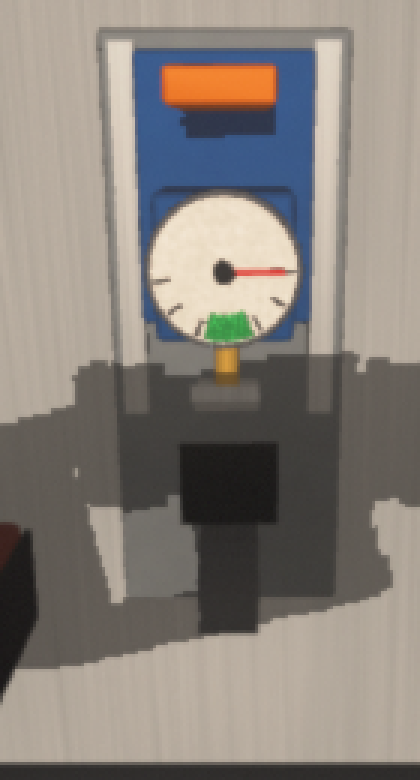

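```bash
cat > m.py <<'E'
from h import *
import pickle
I=pickle.load(open('w2.pkl','rb'))
f=lambda x,y,z: cast('wrist',(170+x/3-.5,50+y/3-.5),z,I)[:2]
b=np.array([f(98,30,12),f(352,30,12),f(337,597,12),f(123,597,12)]); print('base',b.round(1))
gy=b[0]+b[1]-b[2]-b[3]; L=np.linalg.norm(gy)/2; gy/=np.linalg.norm(gy); print('L',L,'yaw',np.degrees(np.arctan2(gy[1],gy[0])),'w',np.linalg.norm(b[0]-b[1]),np.linalg.norm(b[2]-b[3]),'seat via base',b.mean(0)-65*gy)
s=np.array([f(181,443,16),f(278,443,16),f(278,523,16),f(181,523,16)]); print('seat',s.round(1),s.mean(0))
fn=np.array([f(163,66,94),f(276,66,94),f(276,104,94),f(163,104,94)]); print('fin',fn.round(1),fn.mean(0))
print('dial',f(223,272,67), 'shoe top', f(226,380,64))
E
python3 m.py
```

```text
base [[529.3 224.6]
 [628.  222.2]
 [623.8 -26.1]
 [521.7 -23.4]]
L 248.26013926223783 yaw 88.64911622632619 w 98.72821339601778 102.12879287544592 seat via base [574.17329517  34.33070352]
seat [[553.5  55.1]
 [596.7  54. ]
 [596.1  15.1]
 [551.6  16.3]] [574.4841495   35.12170069]
fin [[560.8 205.2]
 [595.5 204.4]
 [595.3 193.4]
 [560.2 194.3]] [577.94397485 199.33052247]
dial [576.27657058 137.89314112] shoe top [575.94303695  96.81364872]
```

Run:
```python
from h import *
print('seat top',cast('top',(155+552/6.6-.5,170+246/6.6-.5),16))
print('seat side corners', [cast('side',(180+x/6-.5,140+y/6-.5),16).round(1) for x,y in [(283,408),(362,378)]])
print('dial top',cast('top',(155+278/6.6-.5,170+217/6.6-.5),67))
print('dial side',cast('side',(180+236/6-.5,140+207/6-.5),67), 'tri',tri('top',(155+278/6.6-.5,170+217/6.6-.5),'side',(180+236/6-.5,140+207/6-.5)))
print('fin top',[cast('top',(155+x/6.6-.5,170+y/6.6-.5),94).round(1) for x,y in [(92,150),(122,150),(122,255),(92,252)]])
```

```text
seat top [574.60562225  33.15944678  16.        ]
seat side corners [array([553.8,  56.4,  16. ]), array([596.4,  53.3,  16. ])]
dial top [578.1724229  137.02366628  67.        ]
dial side [579.77923834 143.01118492  67.        ] tri (array([576.87301528, 136.49057281,  73.44308556]), np.float64(0.9419153976282769))
fin top [array([598.9, 204. ,  94. ]), array([599.1, 192.8,  94. ]), array([559.7, 191.3,  94. ]), array([560.7, 202.4,  94. ])]
```

```bash
python3 -m crank '[{"travel":[-0.8,0,0],"turn":0},{"travel":[-0.8,0,0],"turn":0},{"travel":[-0.8,0,0],"turn":0},{"travel":[-0.8,0,0],"turn":0},{"travel":[-0.8,0,0],"turn":0},{"travel":[-0.8,0,0],"turn":0},{"travel":[-0.8,0,0],"turn":0},{"travel":[-0.8,0,0],"turn":0},{"travel":[0,0,0],"turn":0},{"travel":[0,0,0],"turn":0},{"travel":[0,0,0],"turn":0}]'
python3 -c "
from h import *
st();
import pickle
pickle.dump(imaging.camera_info('wrist'),open('w3.pkl','wb'));a=imaging.get_image('wrist');cv2.imwrite('pics/w3.png',a);crop(a,150,80,370,280,'w3c.png',3);st()"
```

```text
t: 4.35
ee_pos: [584.1, -223.0, 242.1]
orientation: [2.215, 2.212, 0.002]
ft_force: [1.0, 0.6, -0.7]
width: 87.9
t 4.35 pos [ 584.1 -223.   242.1] tx yaw deg 89.92 tilt [ 0.0087 -0.0073 -0.9999] F [ 0.99  0.58 -0.66] w 87.89
t 4.4 pos [ 584.1 -222.7  242.1] tx yaw deg 89.94 tilt [ 0.0087 -0.0072 -0.9999] F [0.44 0.04 0.34] w 87.6
```

View pics/w3c.png

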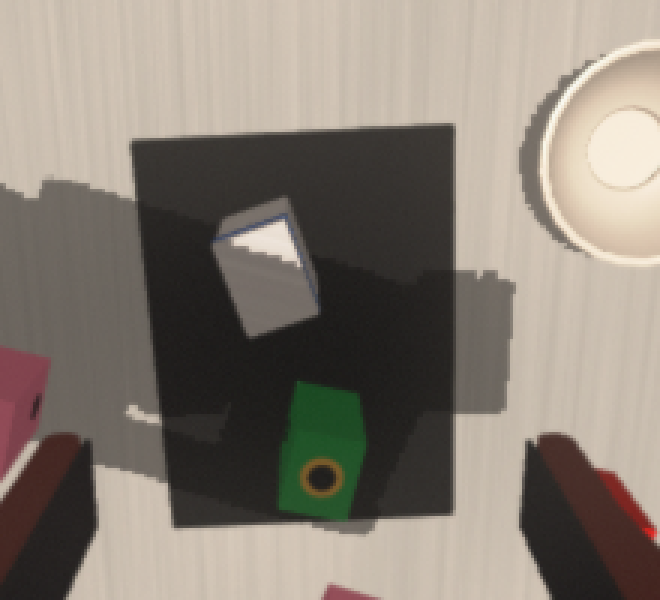

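```bash
cat > m3.py <<'E'
from h import *
import pickle
I=pickle.load(open('w3.pkl','rb'))
f=lambda x,y,z: cast('wrist',(150+x/3-.5,80+y/3-.5),z,I)[:2]
def q(n,P,z):
    p=np.array([f(*a,z) for a in P]); e=[p[(i+1)%4]-p[i] for i in range(4)]
    print(n,p.mean(0).round(1),[(round(np.linalg.norm(v),1),round(np.degrees(np.arctan2(v[1],v[0])),1)) for v in e])
q('master',[(213,243),(287,215),(319,315),(249,338)],59)
q('spacer',[(288,432),(365,443),(348,521),(279,511)],59)
q('mat',[(132,142),(454,125),(453,514),(174,527)],4)
print('ring',f(322,478,59))
E
python3 m3.py
```

```text
master [ 569.3 -222.6] [(np.float64(30.2), np.float64(20.7)), (np.float64(41.2), np.float64(-72.8)), (np.float64(29.1), np.float64(-161.2)), (np.float64(40.2), np.float64(108.6))]
spacer [ 590.  -307.9] [(np.float64(32.0), np.float64(-9.1)), (np.float64(36.8), np.float64(-100.2)), (np.float64(29.6), np.float64(170.4)), (np.float64(36.6), np.float64(83.6))]
mat [ 583.5 -266.6] [(np.float64(137.8), np.float64(2.9)), (np.float64(187.7), np.float64(-87.2)), (np.float64(138.0), np.float64(-177.3)), (np.float64(187.2), np.float64(92.7))]
ring [ 590.82018544 -308.19211705]
```

```bash
python3 -m crank '[{"travel":[0,-0.15,0.6],"turn":-0.8},{"travel":[0,-0.15,0.6],"turn":-0.8},{"travel":[0,0,0.6],"turn":-0.8},{"travel":[0,0,0.6],"turn":-0.8},{"travel":[0,0,0],"turn":0},{"travel":[0,0,0],"turn":0}]'
python3 -c "
from h import *
st();to((569.5,-223,42),108.3);
import pickle
pickle.dump(imaging.camera_info('wrist'),open('w4.pkl','wb'));a=imaging.get_image('wrist');cv2.imwrite('pics/w4.png',a);st()"
```

```text
t: 5.0
ee_pos: [573.4, -215.9, 121.4]
orientation: [1.803, 2.554, 0.002]
ft_force: [0.7, -0.2, 0.3]
width: 87.7
t 5.0 pos [ 573.4 -215.9  121.4] tx yaw deg 109.54 tilt [ 0.0133 -0.0078 -0.9999] F [ 0.69 -0.22  0.3 ] w 87.7
need tool mm [-4.5 -6.9 79.4] units [-0.09  -0.137  1.588]
turn units 0.216
t 5.05 pos [ 573.2 -215.8  121.5] tx yaw deg 109.54 tilt [ 0.0131 -0.0077 -0.9999] F [ 0.03 -0.26  0.89] w 87.76
```

View pics/w4.png

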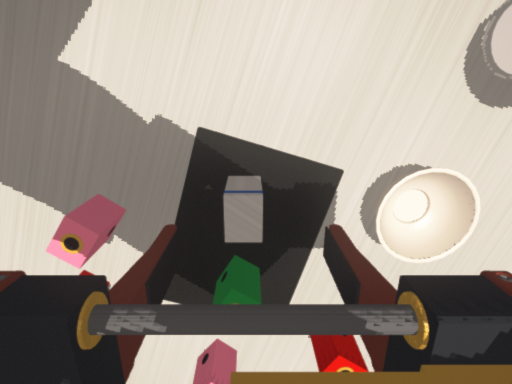

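Run:
```python
from h import *
import pickle
I=pickle.load(open('w4.pkl','rb'))
p=np.array([cast('wrist',a,59,I)[:2] for a in [(223.5,192),(262.5,191.5),(263,242),(224,242.5)]])
e=[p[(i+1)%4]-p[i] for i in range(4)]
print(p.mean(0).round(1),[(round(np.linalg.norm(v),1),round(np.degrees(np.arctan2(v[1],v[0])),1)) for v in e])
to((*p.mean(0),42),109.5)
```

```text
[ 568.6 -222.1] [(np.float64(29.1), np.float64(20.2)), (np.float64(42.2), np.float64(-69.2)), (np.float64(30.9), np.float64(-159.9)), (np.float64(42.2), np.float64(108.3))]
need tool mm [-3.4 -7.2 79.5] units [-0.068 -0.144  1.59 ]
turn units 0.007
```

```bash
python3 -m crank '[{"travel":[-0.03,-0.07,0.4],"turn":0},{"travel":[-0.03,-0.07,0.4],"turn":0},{"travel":[0,0,0.4],"turn":0},{"travel":[0,0,0.35],"turn":0},{"travel":[0,0,0],"turn":0}]'
python3 -c "
from h import *
st();to((568.8,-222.3,42),109.3)"
```

```text
t: 5.55
ee_pos: [576.0, -222.4, 51.5]
orientation: [1.8, 2.537, 0.008]
ft_force: [-0.8, 0.4, 1.7]
width: 88.1
t 5.55 pos [ 576.  -222.4   51.5] tx yaw deg 109.29 tilt [ 0.028  -0.0136 -0.9995] F [-0.8   0.37  1.73] w 88.06
need tool mm [ 2.7 -6.9  9.2] units [ 0.054 -0.138  0.185]
turn units -0.001
```

```bash
python3 -m crank '[{"travel":[0.05,-0.17,0.1],"turn":0},{"travel":[0,0,0.05],"turn":0},{"travel":[0,0,0],"turn":0},{"travel":[0,0,0],"turn":0}]'
python3 -c "
from h import *
st();to((568.8,-222.3,42),109.3)"
```

```text
t: 5.95
ee_pos: [568.5, -223.5, 46.4]
orientation: [1.798, 2.533, 0.01]
ft_force: [0.2, -0.1, 0.4]
width: 87.8
t 5.95 pos [ 568.5 -223.5   46.4] tx yaw deg 109.25 tilt [ 0.032  -0.0152 -0.9994] F [ 0.21 -0.08  0.37] w 87.76
need tool mm [1.2 0.6 4.4] units [0.023 0.012 0.088]
turn units -0.009
```

```bash
for i in 1 2; do python3 -m crank '[{"travel":[0,0,0],"turn":0},{"travel":[0,0,0],"turn":0},{"travel":[0,0,0],"turn":0}]' >/dev/null
python3 -c "
from h import *
st()"; done; python3 -m crank '[{"travel":[0,0,-0.4],"turn":0},{"travel":[0,0,-0.4],"turn":0},{"travel":[0,0,-0.4],"turn":0},{"travel":[0,0,-0.4],"turn":0}]' >/dev/null;python3 -c "
from h import *
st()";python3 -m crank '[{"travel":[0,0,0],"turn":0},{"travel":[0,0,0],"turn":0},{"travel":[0,0,0],"turn":0}]' >/dev/null
python3 -c "
from h import *
st()"
```

```text
t 6.25 pos [ 569.3 -223.9   47.5] tx yaw deg 109.24 tilt [ 0.0338 -0.0159 -0.9993] F [-0.2   0.97  0.23] w 87.55
t 6.55 pos [ 569.4 -223.8   47.6] tx yaw deg 109.24 tilt [ 0.034  -0.016  -0.9993] F [0.3  0.   0.29] w 87.82
t 6.95 pos [ 564.3 -221.6  126.3] tx yaw deg 109.25 tilt [ 0.027  -0.0131 -0.9995] F [-0.44 -0.35 -1.06] w 88.14
t 7.25 pos [ 565.4 -222.   127.8] tx yaw deg 109.24 tilt [ 0.0307 -0.0146 -0.9994] F [0.27 0.52 0.06] w 87.97
```

```bash
cat > s.py <<'E'
from h import *
o,R=tool(); q1=o['qpos'][0]; r=np.array([np.cos(q1),np.sin(q1)]);t=np.array([-r[1],r[0]]); z=R[:2,2]
print('t',round(o['t'],2),o['ee_pos'].round(1),'tilt rad %.4f tan %.4f'%(z@r,z@t),'yaw',np.degrees(np.arctan2(R[1,0],R[0,0])).round(2))
E
python3 s.py
python3 -m crank '[{"travel":[0.26,-0.3,0],"turn":0},{"travel":[0.26,-0.3,0],"turn":0},{"travel":[0.26,-0.3,0],"turn":0},{"travel":[0.26,-0.3,0],"turn":0},{"travel":[0,0,0],"turn":0},{"travel":[0,0,0],"turn":0}]' >/dev/null; python3 s.py
python3 -m crank '[{"travel":[-0.26,0.3,0],"turn":0},{"travel":[-0.26,0.3,0],"turn":0},{"travel":[-0.26,0.3,0],"turn":0},{"travel":[-0.26,0.3,0],"turn":0},{"travel":[0,0,0],"turn":0},{"travel":[0,0,0],"turn":0}]' >/dev/null; python3 s.py
```

```text
t 7.25 [ 565.4 -222.   127.8] tilt rad 0.0340 tan -0.0018 yaw 109.24
t 7.85 [ 487.  -190.8  118.6] tilt rad 0.0250 tan -0.0017 yaw 109.25
t 8.45 [ 567.5 -222.9  118.2] tilt rad 0.0255 tan -0.0017 yaw 109.25
```

```bash
python3 -m crank '[{"travel":[0.45,-0.5,-0.3],"turn":0},{"travel":[0.45,-0.5,-0.3],"turn":0},{"travel":[0.45,-0.5,-0.3],"turn":0},{"travel":[0.45,-0.5,-0.3],"turn":0},{"travel":[0,0,0],"turn":0},{"travel":[0,0,0],"turn":0}]' >/dev/null; python3 s.py
python3 -m crank '[{"travel":[-0.26,0.3,0],"turn":0},{"travel":[-0.26,0.3,0],"turn":0},{"travel":[-0.26,0.3,0],"turn":0},{"travel":[-0.26,0.3,0],"turn":0},{"travel":[-0.26,0.3,0],"turn":0},{"travel":[-0.26,0.3,0],"turn":0},{"travel":[-0.26,0.3,0],"turn":0},{"travel":[0,0,0],"turn":0},{"travel":[0,0,0],"turn":0}]' >/dev/null; python3 s.py
```

```text
t 9.05 [ 433.3 -166.6  173.4] tilt rad 0.0199 tan -0.0018 yaw 109.25
t 9.95 [ 571.5 -221.7  170.1] tilt rad 0.0175 tan -0.0018 yaw 109.23
```

```bash
python3 -m crank '[{"travel":[0,0,0.1],"turn":0},{"travel":[0,0,0.1],"turn":0},{"travel":[0,0,0.1],"turn":0},{"travel":[0,0,0.1],"turn":0},{"travel":[0,0,0.1],"turn":0},{"travel":[0,0,0.1],"turn":0},{"travel":[0,0,0.1],"turn":0},{"travel":[0,0,0.1],"turn":0},{"travel":[0,0,0.1],"turn":0},{"travel":[0,0,0.1],"turn":0}]' >/dev/null; python3 s.py
python3 -m crank '[{"travel":[0,0,0.8],"turn":0},{"travel":[0,0,0.0],"turn":0},{"travel":[0,0,0],"turn":0}]' >/dev/null; python3 s.py
```

```text
t 10.95 [ 569.5 -221.   115.3] tilt rad 0.0150 tan -0.0018 yaw 109.24
t 11.25 [ 570.6 -221.6   74.4] tilt rad 0.0156 tan -0.0018 yaw 109.23
```

```bash
python3 -m crank '[{"travel":[0,-0.04,0.15],"turn":0},{"travel":[0,0,0.15],"turn":0},{"travel":[0,0,0.15],"turn":0},{"travel":[0,0,0.1],"turn":0},{"travel":[0,0,0.05],"turn":0},{"travel":[0,0,0],"turn":0}]' >/dev/null; python3 s.py; python3 -c "
from h import *
to((568.8,-222.3,42),109.3)"
```

```text
t 11.85 [ 571.1 -223.5   46.1] tilt rad 0.0212 tan -0.0018 yaw 109.23
need tool mm [ 2.  -1.9  4.1] units [ 0.039 -0.038  0.081]
turn units -0.013
```

```bash
python3 -m crank '[{"travel":[0.04,-0.04,0.1],"turn":0},{"travel":[0,0,0],"turn":0},{"travel":[0,0,0],"turn":0}]' >/dev/null; python3 s.py; python3 -m crank '[{"travel":[0,0,0],"turn":0},{"travel":[0,0,0],"turn":0},{"travel":[0,0,0],"turn":0},{"travel":[0,0,0],"turn":0},{"travel":[0,0,0],"turn":0},{"travel":[0,0,0],"turn":0}]' -1; python3 s.py
```

```text
t 12.15 [ 568.7 -222.2   40.9] tilt rad 0.0216 tan -0.0018 yaw 109.23
t: 12.75
ee_pos: [569.0, -222.4, 41.4]
orientation: [1.806, 2.543, 0.005]
ft_force: [-0.6, 0.3, 1.4]
width: 43.3
t 12.75 [ 569.  -222.4   41.4] tilt rad 0.0225 tan -0.0018 yaw 109.23
```

```bash
python3 -m crank '[{"travel":[0,0,0],"turn":0},{"travel":[0,0,0],"turn":0},{"travel":[0,0,0],"turn":0},{"travel":[0,0,0],"turn":0}]' -1; python3 s.py
```

```text
t: 13.15
ee_pos: [568.9, -222.4, 41.5]
orientation: [1.806, 2.543, 0.005]
ft_force: [0.5, 0.4, 0.4]
width: 30.0
t 13.15 [ 568.9 -222.4   41.5] tilt rad 0.0223 tan -0.0019 yaw 109.24
```

```bash
python3 -m crank '[{"travel":[0,0,-0.5],"turn":0},{"travel":[0,0,-0.5],"turn":0.9},{"travel":[0,0,-0.5],"turn":0.9},{"travel":[0,0,-0.5],"turn":0.9},{"travel":[0,0,-0.3],"turn":0.9},{"travel":[0,0,0],"turn":0},{"travel":[0,0,0],"turn":0}]' ; python3 s.py
python3 -m crank '[{"travel":[0.4,-0.5,0],"turn":0},{"travel":[0.4,-0.5,0],"turn":0},{"travel":[0.5,-0.5,0],"turn":0},{"travel":[0.5,-0.5,0],"turn":0},{"travel":[0.5,0,0],"turn":0},{"travel":[0.5,0,0],"turn":0},{"travel":[0.5,0.1,0],"turn":0},{"travel":[0.4,0.3,0],"turn":0},{"travel":[0.4,0.3,0],"turn":0},{"travel":[0.3,0.3,0],"turn":0},{"travel":[0,0.3,0],"turn":0},{"travel":[0,0.3,0],"turn":0},{"travel":[0,0.3,0],"turn":0},{"travel":[0,0,0],"turn":0},{"travel":[0,0,0],"turn":0},{"travel":[0,0,0],"turn":0}]' ; python3 s.py;  python3 -c "
from h import *
to((574.5,36.5,120),88.5)"
```

```text
t: 13.85
ee_pos: [564.3, -220.1, 157.2]
orientation: [2.25, 2.171, 0.007]
ft_force: [-0.9, 0.3, -2.1]
width: 29.7
t 13.85 [ 564.3 -220.1  157.2] tilt rad 0.0156 tan -0.0016 yaw 87.97
t: 15.45
ee_pos: [550.5, 11.7, 133.8]
orientation: [-2.216, -2.213, 0.026]
ft_force: [-1.5, 0.2, -1.8]
width: 30.2
t 15.45 [550.5  11.7 133.8] tilt rad -0.0186 tan -0.0044 yaw 89.91
need tool mm [24.9 24.2 13.2] units [0.498 0.484 0.264]
turn units 0.247
```

```bash
python3 -m crank '[{"travel":[0.25,0.25,0.1],"turn":0.12},{"travel":[0.25,0.23,0.1],"turn":0.12},{"travel":[0,0,0],"turn":0},{"travel":[0,0,0],"turn":0}]' ; python3 s.py;  python3 -c "
from h import *
to((574.5,36.5,70),88.5)
import pickle
pickle.dump(imaging.camera_info('wrist'),open('w5.pkl','wb'));a=imaging.get_image('wrist');cv2.imwrite('pics/w5.png',a)
s=imaging.get_image('side');cv2.imwrite('pics/s5.png',s);crop(s,180,120,310,240,'s5c.png',5)"
```

```text
t: 15.85
ee_pos: [570.8, 36.1, 121.9]
orientation: [-2.24, -2.184, 0.032]
ft_force: [-0.3, -0.3, -1.8]
width: 30.0
t 15.85 [570.8  36.1 121.9] tilt rad -0.0236 tan -0.0038 yaw 88.55
need tool mm [ 0.8  4.9 51.8] units [0.016 0.099 1.036]
turn units 0.009
```

View pics/w5.png

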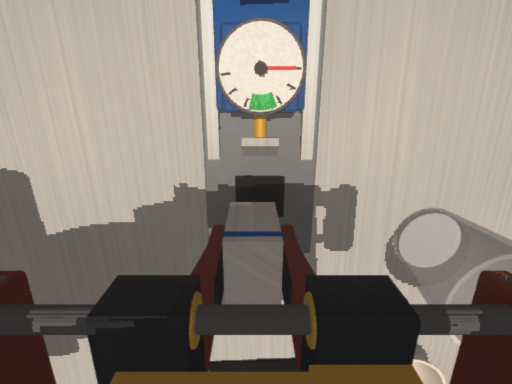

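View pics/s5c.png

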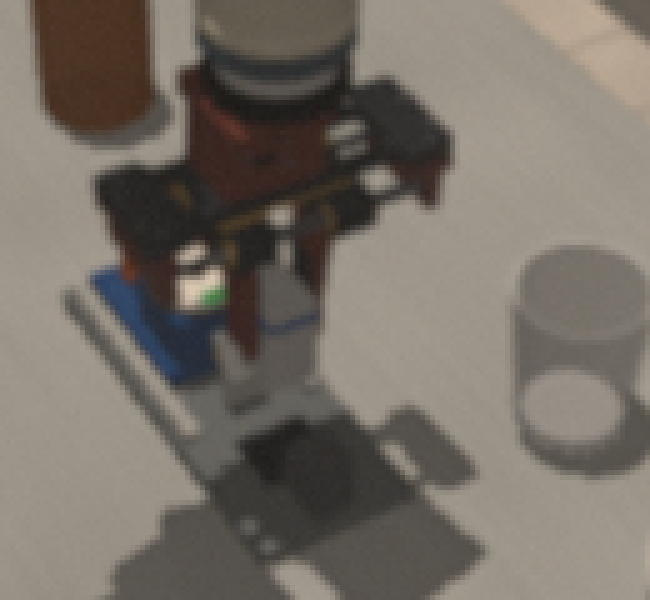

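Run:
```python
from h import *
import pickle
I=pickle.load(open('w5.pkl','rb'));a=cv2.imread('pics/w5.png')
crop(a,180,0,340,260,'w5c.png',2.3*1)
for n,p,z in [('seat',(235.5,176),16),('seat',(284.5,176),16),('dial',(260.5,67),67),('shoe top far',(242,138.5),64),('shoe top far',(279,138.5),64),('rail',(207,159),24),('rail',(315,159),24)]: print(n,cast('wrist',p,z,I).round(1))
```

```text
seat [553.3  53.8  16. ]
seat [596.8  53.   16. ]
dial [576.7 138.5  67. ]
shoe top far [563.3  93.5  64. ]
shoe top far [588.7  93.   64. ]
rail [530.5  71.3  24. ]
rail [621.5  69.6  24. ]
```

View pics/w5c.png

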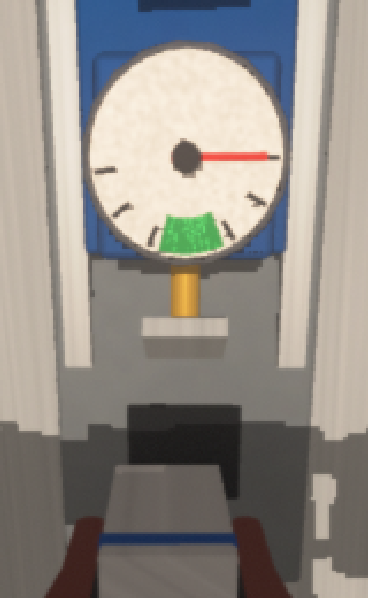

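```bash
python3 -m crank '[{"travel":[0,0.09,0.3],"turn":0},{"travel":[0,0,0.3],"turn":0},{"travel":[0,0,0.2],"turn":0},{"travel":[0,0,0.1],"turn":0},{"travel":[0,0,0],"turn":0}]' ; python3 s.py;  python3 -c "
from h import *
to((575,36.5,54),88.5)"
```

```text
t: 16.45
ee_pos: [573.4, 34.3, 72.8]
orientation: [-2.242, -2.182, 0.032]
ft_force: [-0.6, 2.7, 0.5]
width: 29.8
t 16.45 [573.4  34.3  72.8] tilt rad -0.0239 tan -0.0036 yaw 88.45
need tool mm [ 2.3  2.  18.8] units [0.047 0.04  0.376]
turn units -0.009
```

```bash
python3 -m crank '[{"travel":[0.07,0.03,0],"turn":0},{"travel":[0,0,0.15],"turn":0},{"travel":[0,0,0.1],"turn":0},{"travel":[0,0,0],"turn":0}]' ; python3 s.py;  python3 -c "
from h import *
to((575,36.5,54),88.5)"
```

```text
t: 16.85
ee_pos: [575.0, 38.1, 59.5]
orientation: [-2.242, -2.182, 0.031]
ft_force: [0.2, -0.4, -1.1]
width: 30.0
t 16.85 [575.   38.1  59.5] tilt rad -0.0236 tan -0.0037 yaw 88.47
need tool mm [-1.5  0.2  5.5] units [-0.031  0.004  0.109]
turn units -0.005
```

```bash
python3 -m crank '[{"travel":[-0.01,0,0.06],"turn":0},{"travel":[0,0,0.03],"turn":0},{"travel":[0,0,0],"turn":0}]' ; python3 s.py;  python3 -m crank '[{"travel":[0,0,0.03],"turn":0},{"travel":[0,0,0],"turn":0}]'
```

```text
t: 17.15
ee_pos: [574.9, 37.5, 54.7]
orientation: [-2.242, -2.183, 0.031]
ft_force: [-0.2, -0.4, -2.4]
width: 29.9
t 17.15 [574.9  37.5  54.7] tilt rad -0.0235 tan -0.0038 yaw 88.48
t: 17.35
ee_pos: [575.1, 37.4, 53.6]
orientation: [-2.242, -2.183, 0.031]
ft_force: [-0.8, 0.0, 0.1]
width: 30.0
```

```bash
python3 -m crank '[{"travel":[0,0,0.01],"turn":0},{"travel":[0,0,0],"turn":0},{"travel":[0,0,0],"turn":0},{"travel":[0,0,0],"turn":0},{"travel":[0,0,0],"turn":0},{"travel":[0,0,0],"turn":0}]' 0.6 ; python3 s.py; python3 -m crank '[{"travel":[0,0,-0.4],"turn":0},{"travel":[0,0,-0.5],"turn":0},{"travel":[0,0,-0.5],"turn":0},{"travel":[0,0,-0.5],"turn":0},{"travel":[0.2,0,-0.3],"turn":0},{"travel":[0.4,0,0],"turn":0},{"travel":[0,0,0],"turn":0},{"travel":[0,0,0],"turn":0}]'; python3 s.py
python3 -c "
from h import *
import pickle
pickle.dump(imaging.camera_info('wrist'),open('w6.pkl','wb'));a=imaging.get_image('wrist');cv2.imwrite('pics/w6.png',a)
st()
crop(a,170,0,350,330,'w6c.png',2)"
```

```text
t: 17.95
ee_pos: [576.0, 37.4, 53.8]
orientation: [-2.243, -2.184, 0.028]
ft_force: [-0.3, 0.2, -0.9]
width: 69.6
t 17.95 [576.   37.4  53.8] tilt rad -0.0209 tan -0.0038 yaw 88.47
t: 18.75
ee_pos: [578.7, 68.2, 167.8]
orientation: [-2.243, -2.183, 0.03]
ft_force: [-0.7, -0.4, -0.1]
width: 70.2
t 18.75 [578.7  68.2 167.8] tilt rad -0.0223 tan -0.0026 yaw 88.45
t 18.8 pos [578.6  68.1 167.5] tx yaw deg 88.43 tilt [-0.0223 -0.0047 -0.9997] F [-0.24 -0.2  -0.52] w 70.36
```

View pics/w6c.png

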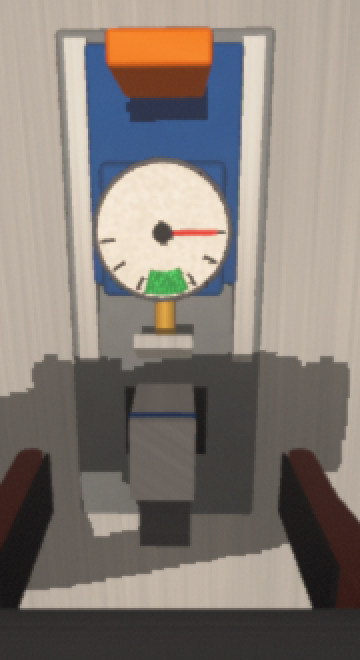

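Run:
```python
from h import *
import pickle
I=pickle.load(open('w6.pkl','rb'))
f=lambda x,y,z: cast('wrist',(170+x/2-.5,y/2-.5),z,I)[:2]
S=np.array([574.6,34.4]); th=np.radians(88.5); gy=np.array([np.cos(th),np.sin(th)]); gx=np.array([gy[1],-gy[0]])
g=lambda p:(round((p-S)@gx,1),round((p-S)@gy,1))
print('master',[g(f(*c,71)) for c in [(132,416),(195,416),(196,500),(130,500)]])
print('fin',[g(f(*c,94)) for c in [(106,29),(213,29),(212,66),(106,66)]])
print('dial',g(f(162,232,67)),'shoe',[g(f(*c,64)) for c in [(134,335),(193,335)]])
print('seat',[g(f(*c,16)) for c in [(127,387),(207,387)]],'anvil',[g(f(*c,54)) for c in [(140,500),(190,500),(140,545),(190,545)]])
```

```text
master [(np.float64(-14.3), np.float64(24.7)), (np.float64(13.6), np.float64(25.0)), (np.float64(14.7), np.float64(-16.9)), (np.float64(-16.0), np.float64(-17.2))]
fin [(np.float64(-18.5), np.float64(170.3)), (np.float64(16.7), np.float64(170.1)), (np.float64(16.6), np.float64(159.3)), (np.float64(-18.8), np.float64(159.4))]
dial (np.float64(-0.9), np.float64(103.7)) shoe [(np.float64(-13.3), np.float64(59.9)), (np.float64(12.4), np.float64(60.0))]
seat [(np.float64(-21.3), np.float64(19.8)), (np.float64(21.5), np.float64(20.1))] anvil [(np.float64(-12.5), np.float64(-26.8)), (np.float64(12.4), np.float64(-26.5)), (np.float64(-12.9), np.float64(-52.8)), (np.float64(12.7), np.float64(-52.4))]
```

```bash
python3 -m crank '[{"travel":[0.7,0,-0.1],"turn":0},{"travel":[0.7,0,0],"turn":0},{"travel":[0.7,0,0],"turn":0},{"travel":[0.6,0,0],"turn":0},{"travel":[0.1,0,0],"turn":0},{"travel":[0,0,0],"turn":0},{"travel":[0,0,0],"turn":0}]' -1; python3 s.py; python3 -c "
from h import *
to((579.8,235,62),88.5)"
```

```text
t: 19.5
ee_pos: [581.6, 206.3, 167.9]
orientation: [-2.247, -2.174, 0.041]
ft_force: [-0.2, 0.6, -0.4]
width: 17.5
t 19.5 [581.6 206.3 167.9] tilt rad -0.0301 tan 0.0016 yaw 88.13
need tool mm [ 29.6   0.3 105.7] units [0.591 0.006 2.113]
turn units -0.065
```

```bash
python3 -m crank '[{"travel":[0.6,0,0],"turn":-0.06},{"travel":[0,0,0],"turn":0},{"travel":[0,0,0],"turn":0}]'; python3 -m crank '[{"travel":[0,0,0.4],"turn":0},{"travel":[0,0,0.4],"turn":0},{"travel":[0,0,0.4],"turn":0},{"travel":[0,0,0.4],"turn":0},{"travel":[0,0,0.3],"turn":0},{"travel":[0,0,0],"turn":0},{"travel":[0,0,0],"turn":0}]'; python3 s.py; python3 -c "
from h import *
to((579.8,235,62),88.5)"
```

```text
t: 19.8
ee_pos: [582.6, 232.0, 166.9]
orientation: [-2.245, -2.176, 0.045]
ft_force: [-0.1, 0.1, -0.0]
width: 0.5
t: 20.5
ee_pos: [581.2, 222.0, 70.2]
orientation: [-2.255, -2.168, 0.045]
ft_force: [-0.2, 0.3, 0.7]
width: 0.3
t 20.5 [581.2 222.   70.2] tilt rad -0.0317 tan 0.0004 yaw 87.78
need tool mm [13.  -1.7  8.1] units [ 0.261 -0.033  0.161]
turn units -0.126
```

```bash
python3 -m crank '[{"travel":[-0.1,0,0.05],"turn":-0.02},{"travel":[-0.1,0,0],"turn":-0.02},{"travel":[-0.1,0,0],"turn":-0.02},{"travel":[-0.1,0,0],"turn":0}]'; python3 s.py;python3 -m crank '[{"travel":[-0.1,0,0],"turn":0},{"travel":[0,0,0],"turn":0}]'; python3 s.py; python3 -c "
from h import *
a=imaging.get_image('wrist');cv2.imwrite('pics/w7.png',a)
b=imaging.get_image('top');crop(b,155,170,275,240,'t7.png',6.6)"
```

```text
t: 20.9
ee_pos: [581.4, 206.1, 69.0]
orientation: [-2.247, -2.171, 0.03]
ft_force: [0.5, 10.7, -8.6]
width: 0.6
t 20.9 [581.4 206.1  69. ] tilt rad -0.0247 tan 0.0071 yaw 88.02
t: 21.1
ee_pos: [581.4, 202.8, 69.4]
orientation: [-2.246, -2.17, 0.024]
ft_force: [-1.1, -0.5, -0.1]
width: 0.7
t 21.1 [581.4 202.8  69.4] tilt rad -0.0219 tan 0.0098 yaw 88.02
```

View pics/w7.png

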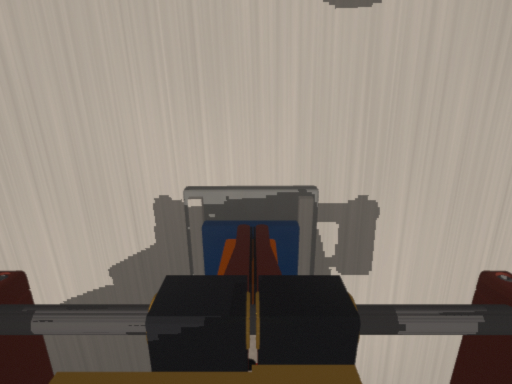

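View pics/t7.png

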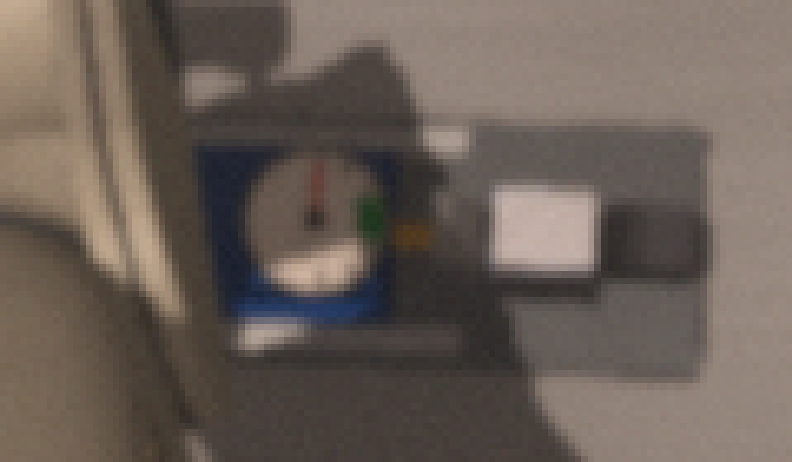

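```bash
python3 -m crank '[{"travel":[-0.1,0,0],"turn":0},{"travel":[-0.1,0,0],"turn":0},{"travel":[0,0,0],"turn":0}]'; python3 s.py; python3 -c "
from h import *
b=imaging.get_image('top');crop(b,155,170,275,240,'t8.png',6.6)"
```

```text
t: 21.5
ee_pos: [581.7, 195.3, 70.2]
orientation: [-2.246, -2.168, 0.016]
ft_force: [0.6, 0.9, -0.0]
width: 0.3
t 21.5 [581.7 195.3  70.2] tilt rad -0.0184 tan 0.0130 yaw 87.99
```

View pics/t8.png

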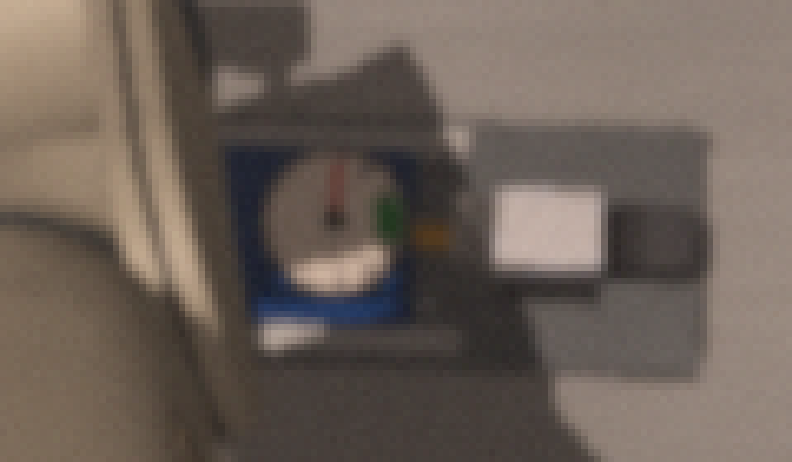

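```bash
python3 -m crank '[{"travel":[-0.06,0,0],"turn":0},{"travel":[-0.06,0,0],"turn":0},{"travel":[0,0,0],"turn":0}]'; python3 s.py; python3 -c "
from h import *
b=imaging.get_image('top');crop(b,155,170,275,240,'t9.png',6.6)"
```

```text
t: 21.85
ee_pos: [581.8, 192.3, 70.6]
orientation: [-2.245, -2.166, 0.009]
ft_force: [0.6, -1.0, -0.3]
width: 0.6
t 21.85 [581.8 192.3  70.6] tilt rad -0.0153 tan 0.0169 yaw 87.95
```

View pics/t9.png

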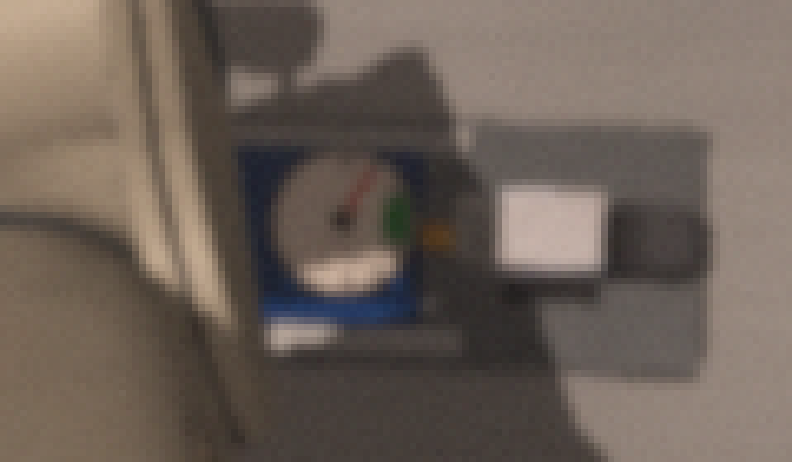

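```bash
python3 -m crank '[{"travel":[-0.06,0,0],"turn":0},{"travel":[-0.06,0,0],"turn":0},{"travel":[0,0,0],"turn":0}]'; python3 s.py; python3 -c "
from h import *
b=imaging.get_image('top');crop(b,155,170,275,240,'t10.png',6.6)"
```

```text
t: 22.2
ee_pos: [581.9, 189.5, 71.0]
orientation: [-2.244, -2.163, 0.002]
ft_force: [1.0, -0.4, -0.0]
width: 0.4
t 22.2 [581.9 189.5  71. ] tilt rad -0.0124 tan 0.0211 yaw 87.89
```

View pics/t10.png

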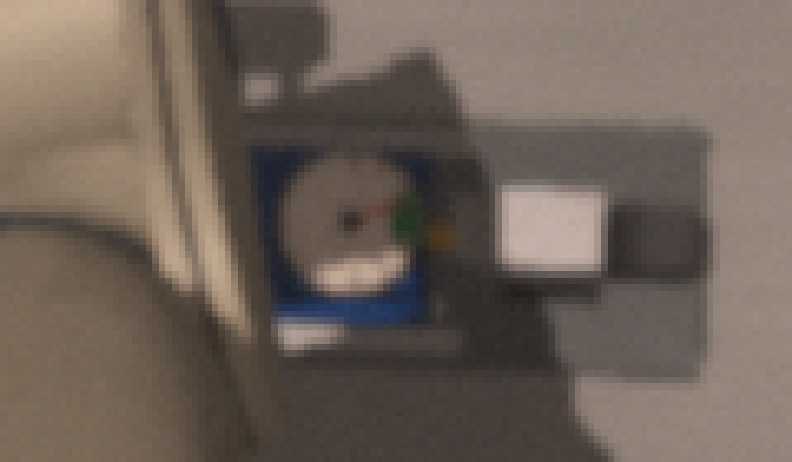

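```bash
python3 -m crank '[{"travel":[-0.05,0,0],"turn":0},{"travel":[0,0,0],"turn":0}]'; python3 s.py; python3 -c "
from h import *
b=imaging.get_image('top');crop(b,155,170,275,240,'t11.png',6.6)"
```

```text
t: 22.45
ee_pos: [582.0, 188.3, 71.2]
orientation: [-2.244, -2.162, -0.001]
ft_force: [0.1, 0.1, -1.3]
width: 0.5
t 22.45 [582.  188.3  71.2] tilt rad -0.0113 tan 0.0230 yaw 87.86
```

View pics/t11.png

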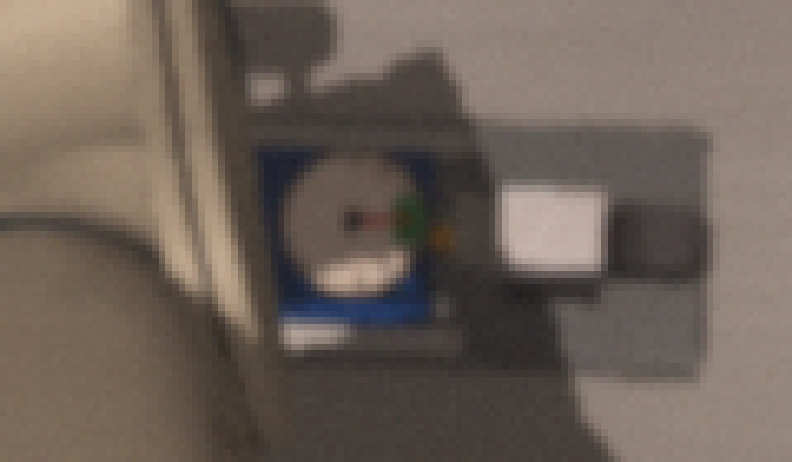

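```bash
python3 -m crank '[{"travel":[0.3,0,0],"turn":0},{"travel":[0.4,0,0],"turn":0},{"travel":[0,0,-0.7],"turn":0.05},{"travel":[0,0,-0.7],"turn":0},{"travel":[0,0,-0.7],"turn":0},{"travel":[0,0,0],"turn":0},{"travel":[-0.7,0,0],"turn":0},{"travel":[-0.7,0,0],"turn":0},{"travel":[-0.7,0,0],"turn":0},{"travel":[-0.5,0,0],"turn":0},{"travel":[0,0,0],"turn":0},{"travel":[0,0,0],"turn":0}]' 0.6; python3 s.py; python3 -c "
from h import *
import pickle
pickle.dump(imaging.camera_info('wrist'),open('w12.pkl','wb'));a=imaging.get_image('wrist');cv2.imwrite('pics/w12.png',a)
st()"
```

```text
t: 23.7
ee_pos: [581.0, 92.4, 178.9]
orientation: [-2.252, -2.161, 0.002]
ft_force: [-0.0, -0.4, 0.4]
width: 70.4
t 23.7 [581.   92.4 178.9] tilt rad -0.0132 tan 0.0154 yaw 87.64
t 23.75 pos [581.   92.6 178.8] tx yaw deg 87.68 tilt [-0.0152  0.0134 -0.9998] F [-0.18  0.2  -0.13] w 70.12
```

View pics/w12.png

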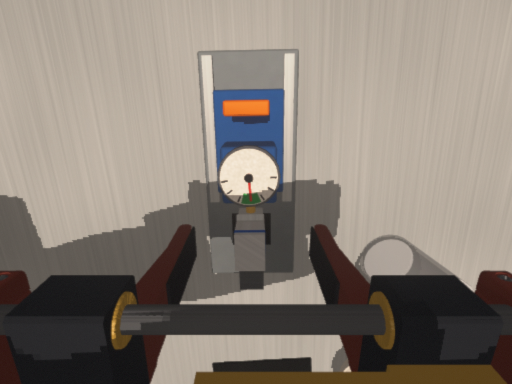

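Run:
```python
from h import *
a=cv2.imread('pics/w12.png'); crop(a,195,130,305,300,'w12c.png',4)
```

```text
(no output)
```

View pics/w12c.png

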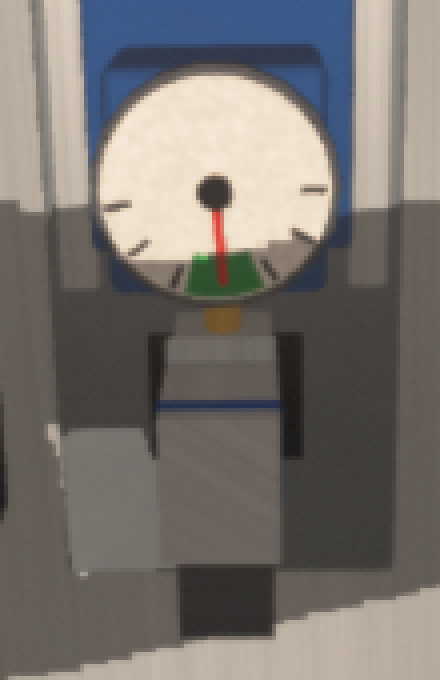

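Run:
```python
from h import *
import pickle
I=pickle.load(open('w12.pkl','rb'))
f=lambda x,y,z: cast('wrist',(195+x/4-.5,130+y/4-.5),z,I)[:2]
S=np.array([574.6,34.4]); th=np.radians(88.5); gy=np.array([np.cos(th),np.sin(th)]); gx=np.array([gy[1],-gy[0]])
g=lambda p:(round((p-S)@gx,1),round((p-S)@gy,1))
P=[f(*c,71) for c in [(160,409),(282,409),(281,563),(160,563)]]
print('master',[g(p) for p in P],np.mean(P,0),[np.degrees(np.arctan2(*(P[i]-P[j])[::-1])) for i,j in((0,3),(1,2))])
print('seat',[g(f(*c,16)) for c in [(149,333),(303,333),(303,458)]])
print('base edges x',[g(f(*c,12)) for c in [(75,572),(392,568)]])
to((*np.mean(P,0),120),88.5)
```

```text
master [(np.float64(-14.7), np.float64(22.4)), (np.float64(14.3), np.float64(22.2)), (np.float64(14.0), np.float64(-19.5)), (np.float64(-16.0), np.float64(-19.4))] [574.06125908  35.87196231] [np.float64(86.67904394569267), np.float64(88.09028048443379)]
seat [(np.float64(-21.9), np.float64(20.3)), (np.float64(21.7), np.float64(20.0)), (np.float64(21.8), np.float64(-19.2))]
base edges x [(np.float64(-47.8), np.float64(-59.7)), (np.float64(49.3), np.float64(-58.6))]
need tool mm [-57.7  -3.7  58.2] units [-1.155 -0.074  1.163]
turn units -0.144
```

```bash
python3 -m crank '[{"travel":[-0.55,-0.07,0.1],"turn":-0.15},{"travel":[-0.55,0,0.1],"turn":0},{"travel":[0,0,0],"turn":0},{"travel":[0,0,0],"turn":0}]';python3 s.py; python3 -m crank '[{"travel":[0,0,0.3],"turn":0},{"travel":[0,0,0.3],"turn":0},{"travel":[0,0,0.3],"turn":0},{"travel":[0,0,0],"turn":0},{"travel":[0,0,0],"turn":0}]'; python3 s.py; python3 -c "
from h import *
to((574.3,35.3,54),88.5)"
```

```text
t: 24.15
ee_pos: [576.4, 41.8, 167.4]
orientation: [-2.229, -2.185, 0.001]
ft_force: [-0.0, 0.3, -0.6]
width: 70.0
t 24.15 [576.4  41.8 167.4] tilt rad -0.0139 tan 0.0147 yaw 88.86
t: 24.65
ee_pos: [576.3, 48.5, 118.8]
orientation: [-2.223, -2.191, -0.001]
ft_force: [-0.6, 0.9, 0.6]
width: 70.5
t 24.65 [576.3  48.5 118.8] tilt rad -0.0129 tan 0.0154 yaw 89.17
need tool mm [-14.2  -0.9  64.6] units [-0.284 -0.018  1.292]
turn units 0.118
```

```bash
python3 -m crank '[{"travel":[-0.14,0,0],"turn":0.12},{"travel":[-0.14,-0.02,0],"turn":0},{"travel":[0,0,0],"turn":0},{"travel":[0,0,0.25],"turn":0},{"travel":[0,0,0.25],"turn":0},{"travel":[0,0,0.25],"turn":0},{"travel":[0,0,0],"turn":0},{"travel":[0,0,0],"turn":0}]'; python3 s.py; python3 -c "
from h import *
to((574.3,35.3,54),88.5)"
```

```text
t: 25.45
ee_pos: [575.1, 34.4, 78.8]
orientation: [-2.238, -2.178, -0.003]
ft_force: [0.5, 0.1, -0.5]
width: 70.1
t 25.45 [575.1  34.4  78.8] tilt rad -0.0114 tan 0.0152 yaw 88.44
need tool mm [ 0.5 -0.5 24.8] units [ 0.01  -0.011  0.495]
turn units -0.011
```

```bash
python3 -m crank '[{"travel":[0,0,0.2],"turn":0},{"travel":[0,0,0.15],"turn":0},{"travel":[0,0,0.1],"turn":0},{"travel":[0,0,0.05],"turn":0},{"travel":[0,0,0],"turn":0},{"travel":[0,0,0],"turn":0}]'; python3 s.py; python3 -c "
from h import *
to((574.3,35.3,54),88.5)
a=imaging.get_image('wrist');cv2.imwrite('pics/w13.png',a)"
```

```text
t: 26.05
ee_pos: [575.0, 35.1, 51.5]
orientation: [-2.238, -2.178, -0.003]
ft_force: [0.5, 1.5, 0.2]
width: 70.3
t 26.05 [575.   35.1  51.5] tilt rad -0.0113 tan 0.0152 yaw 88.46
need tool mm [ 0.3 -0.7 -2.5] units [ 0.005 -0.014 -0.05 ]
turn units -0.007
```

View pics/w13.png

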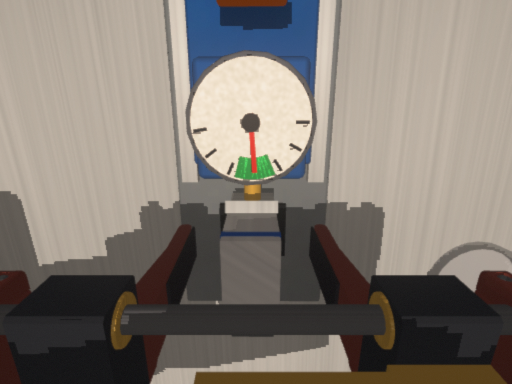

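```bash
python3 -m crank '[{"travel":[0,0,0],"turn":0},{"travel":[0,0,0],"turn":0},{"travel":[0,0,0],"turn":0},{"travel":[0,0,0],"turn":0},{"travel":[0,0,0],"turn":0},{"travel":[0,0,0],"turn":0},{"travel":[0,0,0],"turn":0},{"travel":[0,0,0],"turn":0},{"travel":[0,0,0],"turn":0},{"travel":[0,0,0],"turn":0}]' -1; python3 s.py
python3 -m crank '[{"travel":[0,0,-0.1],"turn":0},{"travel":[0,0,-0.15],"turn":0},{"travel":[0,0,-0.2],"turn":0},{"travel":[0,0,-0.3],"turn":0}]'; python3 s.py
```

```text
t: 27.1
ee_pos: [575.0, 35.1, 52.5]
orientation: [-2.238, -2.179, -0.004]
ft_force: [-0.5, -0.7, 0.6]
width: 30.2
t 27.1 [575.   35.1  52.5] tilt rad -0.0106 tan 0.0152 yaw 88.47
t: 27.5
ee_pos: [572.9, 34.2, 89.0]
orientation: [-2.234, -2.176, 0.004]
ft_force: [-1.0, 0.1, -1.7]
width: 30.1
t 27.5 [572.9  34.2  89. ] tilt rad -0.0173 tan 0.0147 yaw 88.48
```

```bash
python3 -m crank '[{"travel":[0,0,-0.5],"turn":0},{"travel":[0,0,-0.5],"turn":0},{"travel":[0,0,-0.3],"turn":0},{"travel":[-0.5,0,0],"turn":0},{"travel":[-0.8,0,0],"turn":0},{"travel":[-0.8,0,0],"turn":0},{"travel":[-0.8,0,0],"turn":0},{"travel":[-0.8,0,0],"turn":0},{"travel":[-0.8,0,0],"turn":0},{"travel":[-0.4,0,0],"turn":0},{"travel":[0,0,0],"turn":0},{"travel":[0,0,0],"turn":0},{"travel":[0,0,0],"turn":0}]'; python3 s.py;python3 -c "
from h import *
to((578,-213,42),88.5)"
```

```text
t: 28.8
ee_pos: [575.8, -221.1, 180.1]
orientation: [2.248, 2.19, 0.027]
ft_force: [-0.1, -0.2, -2.3]
width: 29.8
t 28.8 [ 575.8 -221.1  180.1] tilt rad 0.0097 tan 0.0143 yaw 88.52
need tool mm [6.800e+00 1.000e-01 1.382e+02] units [1.350e-01 1.000e-03 2.764e+00]
turn units 0.003
```

```bash
python3 -m crank '[{"travel":[0.14,0,0.8],"turn":0},{"travel":[0,0,0],"turn":0},{"travel":[0,0,0.8],"turn":0},{"travel":[0,0,0],"turn":0},{"travel":[0,0,0.5],"turn":0},{"travel":[0,0,0],"turn":0},{"travel":[0,0,0],"turn":0}]'; python3 s.py;python3 -c "
from h import *
to((578,-213,41),88.5)"
```

```text
t: 29.5
ee_pos: [584.0, -208.9, 84.5]
orientation: [2.232, 2.193, 0.034]
ft_force: [0.1, 0.8, -2.3]
width: 30.0
t 29.5 [ 584.  -208.9   84.5] tilt rad 0.0196 tan 0.0147 yaw 88.99
need tool mm [-4.5 -6.9 43.3] units [-0.09  -0.138  0.866]
turn units 0.086
```

```bash
python3 -m crank '[{"travel":[-0.05,-0.14,0.25],"turn":0},{"travel":[0,0,0.2],"turn":0},{"travel":[0,0,0.1],"turn":0},{"travel":[0,0,0.1],"turn":0},{"travel":[0,0,0],"turn":0}]'; python3 s.py;python3 -c "
from h import *
st();to((578,-213,41),88.5)"
```

```text
t: 30.0
ee_pos: [579.9, -212.4, 55.0]
orientation: [2.228, 2.189, 0.038]
ft_force: [-0.3, -0.2, -2.0]
width: 29.9
t 30.0 [ 579.9 -212.4   55. ] tilt rad 0.0267 tan 0.0148 yaw 88.99
t 30.0 pos [ 579.9 -212.4   55. ] tx yaw deg 88.99 tilt [ 0.0303  0.004  -0.9995] F [-0.3  -0.22 -1.95] w 29.93
need tool mm [-0.7 -2.3 14. ] units [-0.013 -0.047  0.279]
turn units 0.086
```

```bash
python3 -m crank '[{"travel":[0,0,0.1],"turn":0},{"travel":[0,0,0.1],"turn":0},{"travel":[0,0,0.05],"turn":0},{"travel":[0,0,0],"turn":0}]'; python3 s.py;python3 -m crank '[{"travel":[0,0,0.02],"turn":0},{"travel":[0,0,0],"turn":0}]'; python3 s.py
```

```text
t: 30.4
ee_pos: [580.7, -212.6, 41.5]
orientation: [2.228, 2.189, 0.038]
ft_force: [-0.2, 0.3, 0.1]
width: 29.9
t 30.4 [ 580.7 -212.6   41.5] tilt rad 0.0269 tan 0.0148 yaw 88.99
t: 30.6
ee_pos: [580.9, -212.7, 41.8]
orientation: [2.227, 2.189, 0.038]
ft_force: [-0.5, 0.2, -2.2]
width: 29.9
t 30.6 [ 580.9 -212.7   41.8] tilt rad 0.0269 tan 0.0147 yaw 89.0
```

```bash
python3 -m crank '[{"travel":[0,0,0.05],"turn":0},{"travel":[0,0,0],"turn":0}]'; python3 -m crank '[{"travel":[0,0,0],"turn":0},{"travel":[0,0,0],"turn":0},{"travel":[0,0,0],"turn":0},{"travel":[0,0,0],"turn":0}]' 0.6; python3 -m crank '[{"travel":[0,0,-0.3],"turn":0},{"travel":[0,0,-0.6],"turn":0},{"travel":[0,0,-0.8],"turn":0},{"travel":[0,0,-0.6],"turn":0},{"travel":[-0.6,0,0],"turn":0.5},{"travel":[-0.4,0,0],"turn":0.5},{"travel":[0,0,0],"turn":0},{"travel":[0,0,0],"turn":0}]'; python3 s.py;  python3 -c "
from h import *
import pickle
pickle.dump(imaging.camera_info('wrist'),open('w14.pkl','wb'));a=imaging.get_image('wrist');cv2.imwrite('pics/w14.png',a)
st()"
```

```text
t: 30.8
ee_pos: [581.4, -213.0, 42.0]
orientation: [2.227, 2.188, 0.038]
ft_force: [0.3, -0.4, -2.0]
width: 30.1
t: 31.2
ee_pos: [582.2, -213.2, 42.3]
orientation: [2.225, 2.187, 0.04]
ft_force: [0.1, 0.4, 0.0]
width: 58.3
t: 32.0
ee_pos: [576.0, -264.8, 165.9]
orientation: [2.337, 2.069, 0.041]
ft_force: [0.4, -0.0, 0.2]
width: 70.0
t 32.0 [ 576.  -264.8  165.9] tilt rad 0.0287 tan 0.0168 yaw 83.03
t 32.05 pos [ 576.  -264.7  165.7] tx yaw deg 83.05 tilt [ 0.033   0.0024 -0.9995] F [ 0.47 -0.32  0.6 ] w 70.21
```

View pics/w14.png

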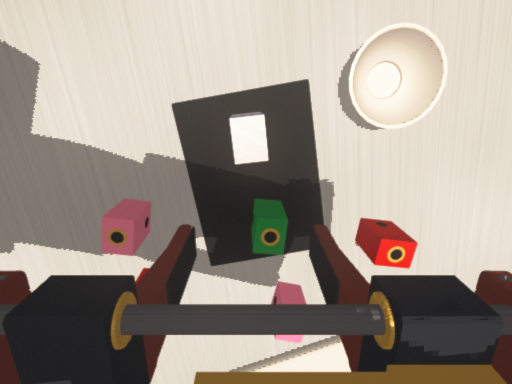

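Run:
```python
from h import *
a=cv2.imread('pics/w14.png'); crop(a,210,90,340,280,'w14c.png',3.1)
```

```text
(no output)
```

View pics/w14c.png

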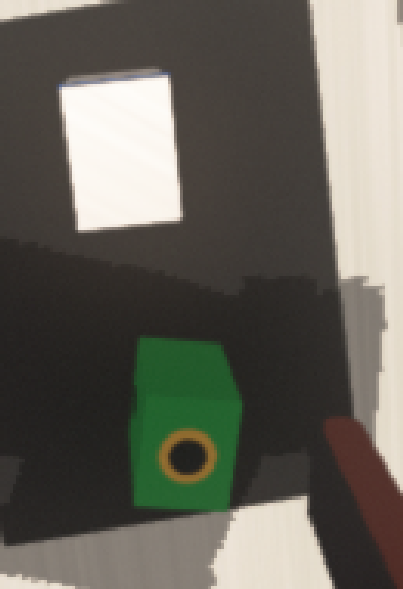

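```bash
python3 - <<'E'
from h import *
import pickle
I=pickle.load(open('w14.pkl','rb'))
f=lambda x,y,z: cast('wrist',(210+x/3.1-.5,90+y/3.1-.5),z,I)[:2]
def q(n,P,z):
    p=np.array([f(*a,z) for a in P]); e=[p[(i+1)%4]-p[i] for i in range(4)]
    print(n,p.mean(0).round(1),[(round(np.linalg.norm(v),1),round(np.degrees(np.arctan2(v[1],v[0])),1)) for v in e])
q('master',[(60,87),(170,74),(183,219),(78,232)],59)
q('spacer',[(133,396),(241,402),(228,511),(134,507)],59)
print('ring',f(188,457,59))
for p in [(127,238),(397,254)]: print(cast('wrist',p,55,I))
E
python3 -m crank '[{"travel":[0,-0.6,-0.2],"turn":0},{"travel":[0,-0.6,-0.2],"turn":0},{"travel":[0,-0.6,-0.2],"turn":0},{"travel":[0,-0.6,-0.2],"turn":0},{"travel":[0,0,0],"turn":0},{"travel":[0,0,0],"turn":0}]' >/dev/null; python3 s.py
python3 -m crank '[{"travel":[0,0.4,0],"turn":0},{"travel":[0,0.4,0],"turn":0},{"travel":[0,0.4,0],"turn":0},{"travel":[0,0.4,0],"turn":0},{"travel":[0,0.4,0],"turn":0},{"travel":[0,0.4,0],"turn":0},{"travel":[0,0,0],"turn":0},{"travel":[0,0,0],"turn":0}]' >/dev/null; python3 s.py
```

```text
master [ 582.5 -214.5] [(np.float64(29.9), np.float64(-0.5)), (np.float64(40.0), np.float64(-90.9)), (np.float64(30.0), np.float64(179.9)), (np.float64(40.2), np.float64(89.0))]
spacer [ 589.8 -308. ] [(np.float64(32.8), np.float64(-11.1)), (np.float64(37.2), np.float64(-101.2)), (np.float64(29.7), np.float64(169.3)), (np.float64(37.5), np.float64(83.6))]
ring [ 590.89025473 -308.82251587]
[ 455.1349535  -293.25996016   55.        ]
[ 715.83552171 -347.17207391   55.        ]
t 32.65 [ 449.6 -244.2  197.9] tilt rad 0.0164 tan 0.0198 yaw 83.4
t 33.45 [ 578.3 -254.2  193.9] tilt rad 0.0115 tan 0.0195 yaw 83.77
```

```bash
python3 -m crank '[{"travel":[-0.5,0.1,0.2],"turn":0.28},{"travel":[-0.5,0.1,0.2],"turn":0.28},{"travel":[0,0,0],"turn":0},{"travel":[0,0,0.8],"turn":0},{"travel":[0,0,0],"turn":0},{"travel":[0,0,0],"turn":0}]'; python3 s.py;python3 -c "
from h import *
to((590.6,-308.4,41),80.5)
import pickle
pickle.dump(imaging.camera_info('wrist'),open('w15.pkl','wb'));a=imaging.get_image('wrist');cv2.imwrite('pics/w15.png',a)"
```

```text
t: 34.05
ee_pos: [580.8, -302.6, 131.9]
orientation: [-2.395, -2.031, -0.034]
ft_force: [-0.6, 0.2, 0.4]
width: 70.2
t 34.05 [ 580.8 -302.6  131.9] tilt rad 0.0064 tan 0.0208 yaw 80.59
need tool mm [-5.7  9.5 90.9] units [-0.115  0.189  1.819]
turn units 0.015
```

View pics/w15.png

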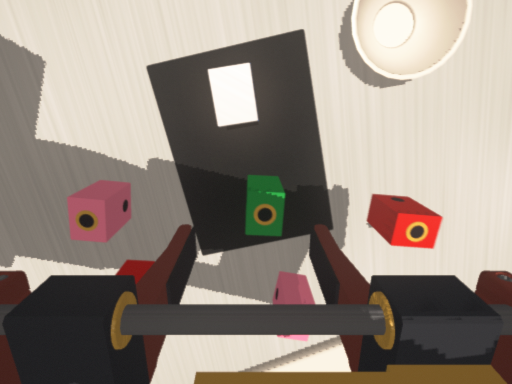

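```bash
python3 - <<'E'
from h import *
import pickle
I=pickle.load(open('w15.pkl','rb'))
p=np.array([cast('wrist',a,59,I)[:2] for a in [(246,196),(284.5,197),(282,237),(245,234)]])
e=[p[(i+1)%4]-p[i] for i in range(4)]
print(p.mean(0).round(1),[(round(np.linalg.norm(v),1),round(np.degrees(np.arctan2(v[1],v[0])),1)) for v in e],cast('wrist',(264.5,214.5),59,I))
E
python3 -m crank '[{"travel":[-0.11,0.19,0.2],"turn":0},{"travel":[0,0,0.2],"turn":0},{"travel":[0,0,0.2],"turn":0},{"travel":[0,0,0.2],"turn":0},{"travel":[0,0,0.2],"turn":0},{"travel":[0,0,0],"turn":0},{"travel":[0,0,0],"turn":0}]'; python3 s.py;python3 -c "
from h import *
to((590.6,-308.4,41),80.5)"
```

```text
[ 589.9 -309.9] [(np.float64(30.5), np.float64(-11.2)), (np.float64(34.7), np.float64(-101.0)), (np.float64(30.6), np.float64(165.2)), (np.float64(32.8), np.float64(78.8))] [ 590.25779682 -308.2551023    59.        ]
t: 34.8
ee_pos: [591.9, -308.7, 81.0]
orientation: [2.393, 2.032, 0.036]
ft_force: [-0.5, -1.0, 0.7]
width: 70.3
t 34.8 [ 591.9 -308.7   81. ] tilt rad 0.0094 tan 0.0209 yaw 80.68
need tool mm [-0.6 -2.  40. ] units [-0.011 -0.04   0.8  ]
turn units 0.031
```

```bash
python3 -m crank '[{"travel":[0,-0.03,0.2],"turn":0.2},{"travel":[0,0,0.2],"turn":0},{"travel":[0,0,0.2],"turn":0},{"travel":[0,0,0.1],"turn":0},{"travel":[0,0,0.05],"turn":0},{"travel":[0,0,0],"turn":0},{"travel":[0,0,0],"turn":0}]'; python3 s.py;python3 -c "
from h import *
to((590.6,-308.4,41),79.5)"
```

```text
t: 35.5
ee_pos: [591.0, -307.9, 40.1]
orientation: [2.416, 2.006, 0.036]
ft_force: [0.2, 1.0, -0.0]
width: 70.1
t 35.5 [ 591.  -307.9   40.1] tilt rad 0.0094 tan 0.0210 yaw 79.42
need tool mm [-0.5 -0.3 -0.9] units [-0.011 -0.006 -0.017]
turn units -0.014
```

```bash
python3 -m crank '[{"travel":[0,0,0],"turn":0},{"travel":[0,0,0],"turn":0},{"travel":[0,0,0],"turn":0},{"travel":[0,0,0],"turn":0},{"travel":[0,0,0],"turn":0},{"travel":[0,0,0],"turn":0},{"travel":[0,0,0],"turn":0},{"travel":[0,0,0],"turn":0}]' -1; python3 s.py
python3 -m crank '[{"travel":[0,0,-0.3],"turn":0},{"travel":[0,0,-0.5],"turn":0},{"travel":[0,0,-0.5],"turn":0},{"travel":[0,0,-0.5],"turn":-0.5},{"travel":[0,0,-0.5],"turn":-0.5},{"travel":[0,0,-0.2],"turn":-0.58},{"travel":[0,0,0],"turn":0},{"travel":[0,0,0],"turn":0}]'; python3 s.py;python3 -c "
from h import *
to((574.5,36,160),88.5)"
```

```text
t: 36.3
ee_pos: [591.7, -308.3, 41.7]
orientation: [2.414, 2.005, 0.037]
ft_force: [0.4, -0.2, 0.1]
width: 29.6
t 36.3 [ 591.7 -308.3   41.7] tilt rad 0.0115 tan 0.0209 yaw 79.43
t: 37.1
ee_pos: [589.0, -310.1, 177.2]
orientation: [2.241, 2.191, 0.037]
ft_force: [-0.3, -0.6, -0.7]
width: 30.0
t 37.1 [ 589.  -310.1  177.2] tilt rad 0.0133 tan 0.0209 yaw 88.71
need tool mm [345.4 -22.8  20.9] units [ 6.908 -0.456  0.418]
turn units 0.036
```

```bash
python3 -m crank '[{"travel":[0.5,0,0],"turn":0},{"travel":[0.8,-0.06,0],"turn":0},{"travel":[0.8,-0.06,0],"turn":0},{"travel":[0.8,-0.06,0],"turn":0},{"travel":[0.8,-0.06,0],"turn":0},{"travel":[0.8,-0.06,0],"turn":0},{"travel":[0.8,-0.06,0],"turn":0},{"travel":[0.8,-0.06,0],"turn":0},{"travel":[0.4,0,0],"turn":0},{"travel":[0,0,0],"turn":0},{"travel":[0,0,0],"turn":0},{"travel":[0,0,0],"turn":0}]'; python3 s.py;python3 -c "
from h import *
to((574.5,36,110),88.5)"
```

```text
t: 38.3
ee_pos: [571.6, 26.0, 172.4]
orientation: [-2.265, -2.173, -0.023]
ft_force: [1.1, -0.0, -0.3]
width: 30.0
t 38.3 [571.6  26.  172.4] tilt rad 0.0089 tan 0.0122 yaw 87.64
need tool mm [ 9.3  2.  62.5] units [0.187 0.041 1.251]
turn units -0.15
```

```bash
python3 -m crank '[{"travel":[0.1,0.02,0.3],"turn":-0.15},{"travel":[0.1,0.02,0.3],"turn":0},{"travel":[0,0,0.3],"turn":0},{"travel":[0,0,0.2],"turn":0},{"travel":[0,0,0],"turn":0},{"travel":[0,0,0],"turn":0}]'; python3 s.py;python3 -c "
from h import *
to((574.5,36.3,100),88.5)
import pickle
pickle.dump(imaging.camera_info('wrist'),open('w16.pkl','wb'));a=imaging.get_image('wrist');crop(a,160,0,360,330,'w16c.png',2.2)
t=imaging.get_image('top');crop(t,155,170,275,240,'t16.png',6.6)"
```

```text
t: 38.9
ee_pos: [573.8, 33.7, 110.4]
orientation: [-2.252, -2.183, -0.019]
ft_force: [-0.2, -0.0, -0.1]
width: 30.1
t 38.9 [573.8  33.7 110.4] tilt rad 0.0056 tan 0.0118 yaw 88.21
need tool mm [ 2.5  0.6 10.4] units [0.049 0.012 0.209]
turn units -0.051
```

View pics/w16c.png

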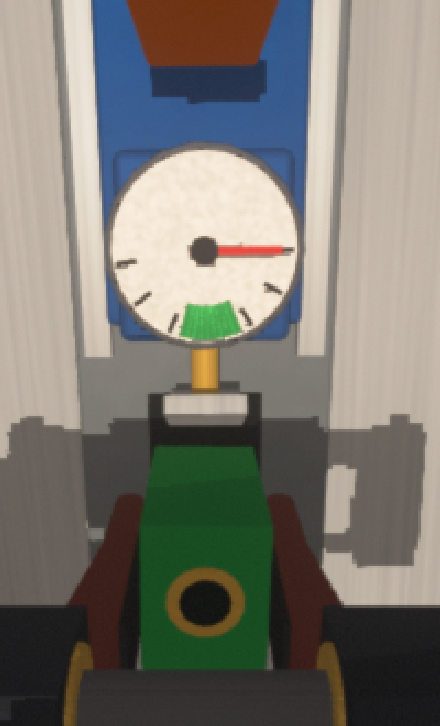

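Run:
```python
from h import *
import pickle
I=pickle.load(open('w16.pkl','rb'))
f=lambda x,y,z: cast('wrist',(160+x/2.2-.5,y/2.2-.5),z,I).round(1)
print('dial',f(204,250,67),'spacer bottom +y edge',f(155,447,72.7),f(252,447,72.7),'top edge',f(143,524,127.7),f(272,524,127.7),'ring',f(205,602,127.7),'shoe top',f(163,394,64),f(248,394,64))
```

```text
dial [575.8 109.4  67. ] spacer bottom +y edge [559.2  52.4  72.7] [588.6  51.4  72.7] top edge [560.4  53.8 127.7] [588.8  52.8 127.7] ring [573.4  33.6 127.7] shoe top [561.8  66.6  64. ] [588.1  65.8  64. ]
```

```bash
python3 -m crank '[{"travel":[0.06,0.02,0.1],"turn":-0.05},{"travel":[0,0,0.1],"turn":0},{"travel":[0,0,0.1],"turn":0},{"travel":[0,0,0.1],"turn":0},{"travel":[0,0,0],"turn":0}]'; python3 s.py;python3 -c "
from h import *
to((574.5,36.1,54),88.5)"
```

```text
t: 39.5
ee_pos: [577.0, 37.0, 91.4]
orientation: [-2.249, -2.193, -0.024]
ft_force: [-0.4, -3.1, -1.1]
width: 30.2
t 39.5 [577.   37.   91.4] tilt rad 0.0110 tan 0.0109 yaw 88.56
need tool mm [-1.4 -2.8 37.4] units [-0.027 -0.057  0.747]
turn units 0.011
```

```bash
python3 -m crank '[{"travel":[-0.03,-0.05,0],"turn":0},{"travel":[0,0,0.08],"turn":0},{"travel":[0,0,0.08],"turn":0},{"travel":[0,0,0],"turn":0}]'; python3 s.py;python3 -c "
from h import *
to((574.5,35.5,54),88.5)"
```

```text
t: 39.9
ee_pos: [574.8, 34.9, 83.3]
orientation: [2.249, 2.193, 0.025]
ft_force: [0.4, -3.5, -1.3]
width: 29.9
t 39.9 [574.8  34.9  83.3] tilt rad 0.0121 tan 0.0103 yaw 88.56
need tool mm [ 0.3 -0.7 29.3] units [ 0.006 -0.013  0.586]
turn units 0.01
```

```bash
python3 -m crank '[{"travel":[0,0,0.08],"turn":0},{"travel":[0,0,0.08],"turn":0},{"travel":[0,0,0.08],"turn":0}]'; python3 s.py;python3 -c "
from h import *
a=imaging.get_image('wrist');crop(a,160,0,360,330,'w17c.png',2.2);to((574.5,35.5,54),88.5)"
```

```text
t: 40.2
ee_pos: [576.0, 34.4, 71.6]
orientation: [2.247, 2.192, 0.027]
ft_force: [-0.0, -4.0, 1.5]
width: 29.9
t 40.2 [576.   34.4  71.6] tilt rad 0.0143 tan 0.0096 yaw 88.57
need tool mm [ 0.9 -1.4 16.9] units [ 0.018 -0.027  0.337]
turn units 0.012
```

View pics/w17c.png

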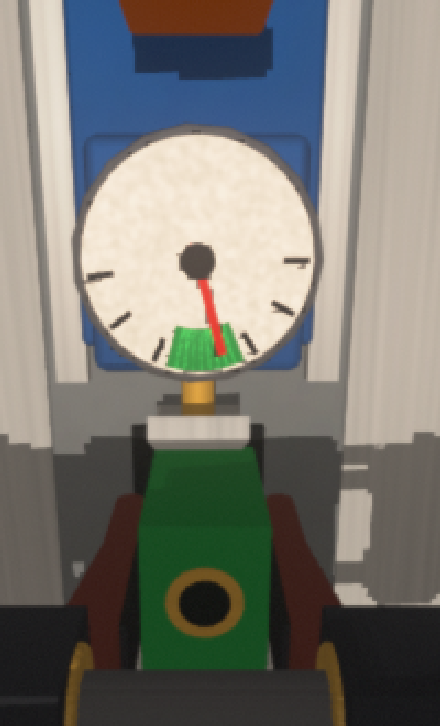

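```bash
python3 -m crank '[{"travel":[0,-0.03,0.08],"turn":0},{"travel":[0,0,0.08],"turn":0},{"travel":[0,0,0.08],"turn":0}]'; python3 s.py; python3 -m crank '[{"travel":[0,0,0.04],"turn":0},{"travel":[0,0,0.04],"turn":0}]'; python3 s.py
```

```text
t: 40.55
ee_pos: [574.2, 34.3, 57.8]
orientation: [2.247, 2.192, 0.026]
ft_force: [0.6, -4.5, 2.1]
width: 29.8
t 40.55 [574.2  34.3  57.8] tilt rad 0.0135 tan 0.0094 yaw 88.57
t: 40.75
ee_pos: [573.9, 34.4, 52.9]
orientation: [2.248, 2.192, 0.024]
ft_force: [-0.1, -4.8, 6.6]
width: 29.7
t 40.75 [573.9  34.4  52.9] tilt rad 0.0125 tan 0.0094 yaw 88.57
```

```bash
python3 -m crank '[{"travel":[0,0,0.02],"turn":0},{"travel":[0,0,0],"turn":0}]'; python3 -m crank '[{"travel":[0,0,0],"turn":0},{"travel":[0,0,0],"turn":0},{"travel":[0,0,0],"turn":0},{"travel":[0,0,0],"turn":0},{"travel":[0,0,0],"turn":0}]' 0.6; python3 s.py;python3 -c "
from h import *
a=imaging.get_image('wrist');crop(a,160,0,360,330,'w18c.png',2.2)"
```

```text
t: 40.95
ee_pos: [573.8, 34.4, 52.2]
orientation: [2.248, 2.193, 0.024]
ft_force: [-0.5, -4.3, 4.6]
width: 30.0
t: 41.45
ee_pos: [573.2, 36.1, 51.5]
orientation: [-2.249, -2.192, -0.025]
ft_force: [0.1, -1.8, -0.3]
width: 66.4
t 41.45 [573.2  36.1  51.5] tilt rad 0.0109 tan 0.0114 yaw 88.53
```

View pics/w18c.png

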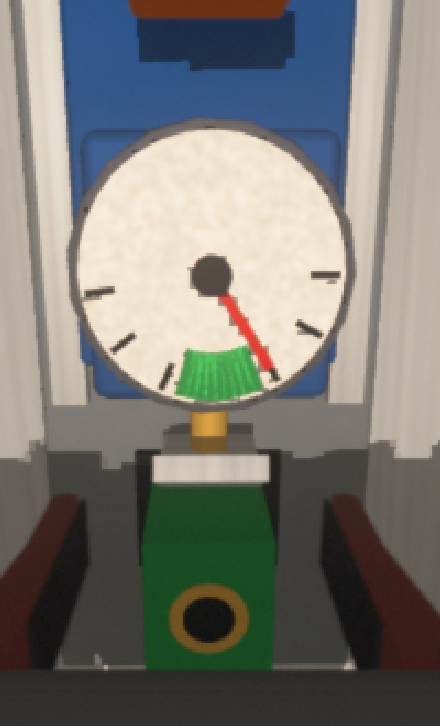

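```bash
python3 -m crank '[{"travel":[0,0,-0.4],"turn":0},{"travel":[0,0,-0.5],"turn":0},{"travel":[0,0,-0.5],"turn":0},{"travel":[0,0,-0.5],"turn":0},{"travel":[0.2,0,-0.3],"turn":0},{"travel":[0.4,0,0],"turn":0},{"travel":[0,0,0],"turn":0},{"travel":[0,0,0],"turn":0},{"travel":[0,0,0],"turn":0}]' -1; python3 s.py
python3 -c "
from h import *
import pickle
pickle.dump(imaging.camera_info('wrist'),open('w19.pkl','wb'));a=imaging.get_image('wrist');crop(a,190,20,330,290,'w19c.png',2.2)
b=imaging.get_image('side');cv2.imwrite('pics/s19.png',b);crop(b,180,130,310,240,'s19c.png',5)"
```

```text
t: 42.4
ee_pos: [571.8, 65.0, 165.3]
orientation: [-2.248, -2.19, -0.022]
ft_force: [-0.5, -0.1, -0.4]
width: 2.1
t 42.4 [571.8  65.  165.3] tilt rad 0.0089 tan 0.0114 yaw 88.51
```

View pics/w19c.png

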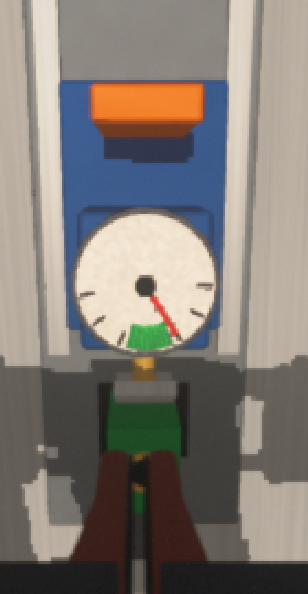

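View pics/s19c.png

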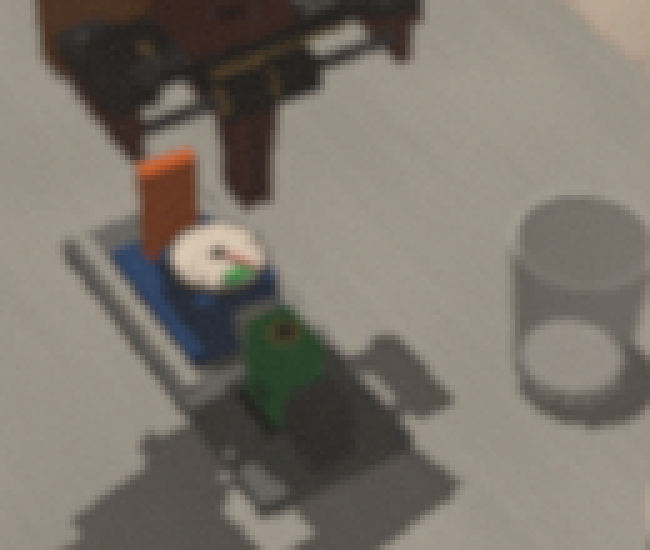

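```bash
python3 -m crank '[{"travel":[-0.3,0.04,0.3],"turn":0},{"travel":[-0.3,0.02,0.3],"turn":0},{"travel":[0,0,0.3],"turn":0},{"travel":[0,0,0.2],"turn":0},{"travel":[0,0,0],"turn":0},{"travel":[0,0,0],"turn":0}]'; python3 s.py
python3 -c "
from h import *
to((574.3,34.2,88),88.5)"
```

```text
t: 43.1
ee_pos: [572.9, 29.0, 102.6]
orientation: [-2.249, -2.185, -0.016]
ft_force: [0.3, 0.5, -0.6]
width: 0.4
t 43.1 [572.9  29.  102.6] tilt rad 0.0035 tan 0.0111 yaw 88.36
need tool mm [ 5.1  1.2 14.7] units [0.102 0.024 0.294]
turn units -0.025
```

```bash
python3 -m crank '[{"travel":[0.1,0.02,0.08],"turn":0},{"travel":[0,0,0.08],"turn":0},{"travel":[0,0,0.04],"turn":0},{"travel":[0,0,0],"turn":0}]'; python3 s.py
for i in 1 2 3; do python3 -m crank '[{"travel":[0,0,0.04],"turn":0}]'; done
```

```text
t: 43.5
ee_pos: [575.1, 34.9, 93.1]
orientation: [-2.249, -2.188, -0.019]
ft_force: [-0.4, 0.7, 0.7]
width: 0.7
t 43.5 [575.1  34.9  93.1] tilt rad 0.0060 tan 0.0111 yaw 88.42
t: 43.6
ee_pos: [575.5, 35.1, 91.4]
orientation: [-2.249, -2.188, -0.02]
ft_force: [0.4, -0.6, -0.1]
width: 0.3
t: 43.7
ee_pos: [575.6, 35.2, 89.4]
orientation: [-2.249, -2.189, -0.02]
ft_force: [0.1, -0.2, -0.9]
width: 0.5
t: 43.8
ee_pos: [575.8, 35.2, 87.6]
orientation: [-2.249, -2.189, -0.021]
ft_force: [-1.2, -1.1, 9.5]
width: 0.5
```

```bash
python3 -m crank '[{"travel":[0,0,-0.3],"turn":0},{"travel":[0,0,-0.6],"turn":0},{"travel":[0,0,-0.6],"turn":0},{"travel":[0,0,-0.4],"turn":0},{"travel":[0.4,-0.3,0],"turn":0},{"travel":[0.4,-0.3,0],"turn":0},{"travel":[0,0,0],"turn":0},{"travel":[0,0,0],"turn":0},{"travel":[0,0,0],"turn":0}]' 0.6; python3 s.py
python3 -c "
from h import *
import pickle
pickle.dump(imaging.camera_info('wrist'),open('w20.pkl','wb'));a=imaging.get_image('wrist');cv2.imwrite('pics/w20.png',a)
b=imaging.get_image('side');crop(b,180,120,380,340,'s20c.png',2.7)
t=imaging.get_image('top');cv2.imwrite('pics/t20.png',t)"
```

```text
t: 44.7
ee_pos: [547.4, 74.9, 194.5]
orientation: [2.252, 2.189, 0.028]
ft_force: [-0.2, 0.6, -0.9]
width: 68.2
t 44.7 [547.4  74.9 194.5] tilt rad 0.0147 tan 0.0102 yaw 88.4
```

View pics/w20.png

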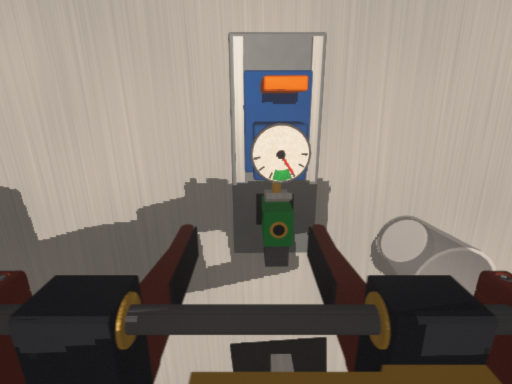

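View pics/s20c.png

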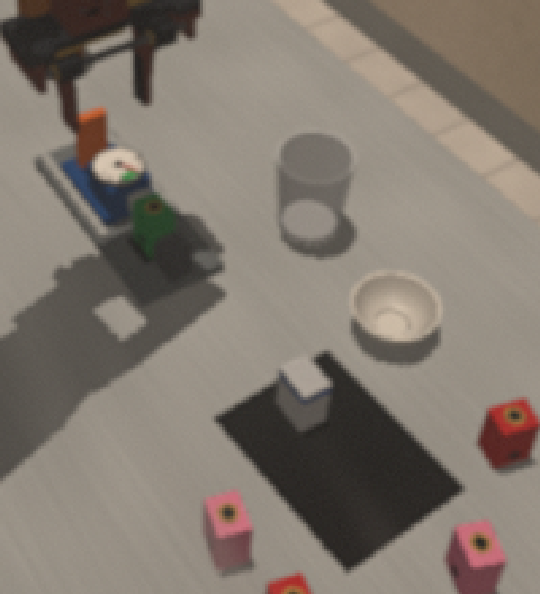

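View pics/t20.png

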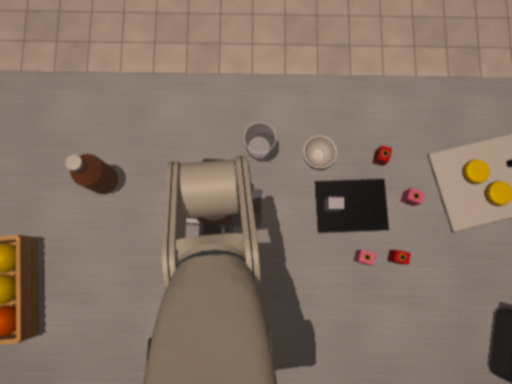

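Run:
```python
from h import *
import pickle
I=pickle.load(open('w20.pkl','rb'))
a=cv2.imread('pics/w20.png'); crop(a,235,110,325,275,'w20c.png',3.6)
S=np.array([574.6,34.4]); th=np.radians(88.5); gy=np.array([np.cos(th),np.sin(th)]); gx=np.array([gy[1],-gy[0]])
g=lambda p:(round((p[:2]-S)@gx,1),round((p[:2]-S)@gy,1))
print('ring',g(cast('wrist',(278.5,230),71,I)),'fin',g(cast('wrist',(285.5,84),94,I)),'dial',g(cast('wrist',(280.5,154.5),67,I)))
```

```text
ring (np.float64(-0.8), np.float64(-1.7)) fin (np.float64(-0.9), np.float64(135.6)) dial (np.float64(-0.4), np.float64(74.3))
```

View pics/w20c.png

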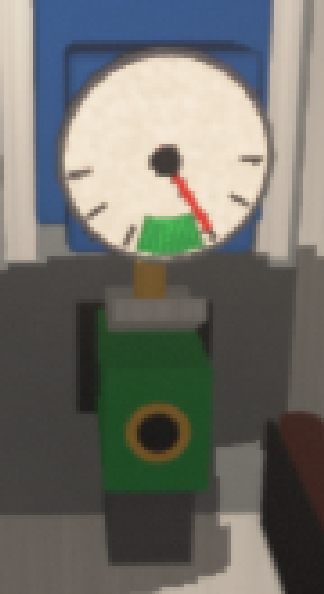

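```bash
python3 -c "
from workcell import workorder
print(workorder.close_job())"
```

```text
the job is handed in; nothing more can be done
None
```

I zeroed the comparator on the master, stood the master back on the mat, and pressed the green spacer down onto the seat. I then let go, backed off, and handed the job in at about 45 s of the 72 s. The hand-in gives no verdict, so what follows rests on my own checks.

- **Zeroing:** with the robot off, the needle rested in the green band at about 1.5 rad and the master stood square against the anvil.
- **Head not shifted:** the needle reads about 1.03 rad on the spacer, which is what 38 mm against a 40 mm zero should give. The dial moved about 29.5 mm from its starting place, which puts the travel close to 30 mm.
- **Spacer on the seat:** the ring measured at x = -0.8 mm and y = -1.7 mm from the seat's centre, square to the gauge. A light press on top met resistance at about 71 mm height with 9.5 N, the height for standing flat.
- **Master on the mat:** it stands upright near (582, -214) mm. It dropped about a millimetre when released.
- **Other objects:** the bottle, cup and dish look unmoved.

**Where checks disagreed or drifted:**
- The first camera estimates of the seat's y position differed by up to 6 mm. A closer look and light contact with the shoe settled it to within about 1 mm.
- Repeated moves let the tool tilt by up to about 0.04 rad. I partly worked this off with in-and-out moves.

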